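Tighten a gearbox cover in cross order

ROBOT

A 6-joint arm with a two-finger parallel gripper is mounted at the origin on a cart in front of the work surface, level with it; the furniture and walls round the work are solid. World frame = base frame: x ahead of the robot, y to its left, z up, the work surface at z = 0. Lengths are in m, angles in rad, forces in N, time in s.
With the tool pointing down it reaches from about 0.425 to 0.925 m from the base axis. Payload 12.5 kg.
Tool frame: the origin (TCP) lies where the fingers leave the gripper's body, on its centre line; the fingertips stand 73 mm ahead of it and the grasp point (between the pads) lies 54 mm ahead of it; z points along the fingers, y is the line along which they close (so a half turn about z gives the same grasp; the last joint's range is limited). The gripper opens to 85 mm and grips with 20 to 120 N. Pads are 22 mm wide; open, the fingers measure 114 mm over their backs; the gripper's body (76 mm by 85 mm) begins 54 mm behind the grasp point. The pads swing forward as they close: fully open they stand 13 mm farther back than shut.
Start: joints at [-1.44, 0.491, 1.559, -0, 1.092, -0.106], TCP at [0.147, -0.608, 0.304] pointing down, gripper open.
Joint ranges: [-3.1, 3.1], [-0.84, 2.19], [0.05, 2.79], [-1.13, 4.28], [0.06, 2.93], [-2.69, 2.69]. Speed limits (rad/s): [2.22, 2.22, 2.79, 3.14, 3.14, 3.14].

INTERFACE

Orientations are given as a rotation vector (axis times angle).
In Python, from bench import read_state, get_image, camera_info, sign_off gives the robot as it stands.
- The arm moves only by the tool play_rows, never from a script. Its arguments are lists of equal length, an entry for each row: "jaw": the opening, from 0 (shut) to 1 (fully open); "xyz": the shift along the world's x, y, z in cm, a list of three; "twist": the turn, a rotation vector about the world's x, y, z in degrees, a list of three. A call has exactly 10 rows; each row is the pose to reach, as a shift and turn from the pose commanded when the call began; what a row does not reach only later rows make up. A row lasts 1/10 s, in which the tool goes at most 50 mm and 8.59 degrees, less where a joint would pass 70% of its speed; a pose out of reach is approached as far as the arm can. A call with a gripper value outside its range is refused whole. The fingers move at their own pace and stop on an object; the grip force is fixed at half the most. Time passes only in rows, so rows that repeat a pose let the fingers close, or fill a call up. It gives the time, the measured TCP pose, the force, the opening and the grip force at its end, in the units of the state.
- read_state(): the state, without advancing time (a new reading comes with each control period).
- get_image(name): name is "scene" or "side" or "wrist"; returns the picture (400x640x3 uint8, red, green, blue); there is no depth.
- camera_info(name): a dict with "fovy" (degrees; the focal length in pixels is half the picture's height over the tangent of half this angle, whatever the lens; pixels are square), "cx", "cy" (the principal point, pixels), "distortion" ([k1, k2, p1, p2, k3] as OpenCV has them; the pictures are not rectified), "rvec" (rotation vector, rad) and "tvec" (3), from world to camera coordinates, as OpenCV has them. Camera axes: x right, y down, z forward; pixel columns grow to the right and rows downward; lengths in m; the calibration is good to about 2 mm. A picture is of the moment at which its call begins: read the wrist's pose just before it. camera_info takes no time and is no camera call; for the wrist camera it gives the pose at the moment of the call.
- sign_off(): hands the job in; it is judged then, once.
The state is a dict: "t": time; "qpos": joint angles; "joint_velocities": joint speeds; "effort": joint torques, N m; "ee_pos": TCP position; "eef_rot": TCP orientation; "wrist_force": force on the tool from outside, world axes, zero at the start; "moment": the same for the moment, N m; "opening": opening from 0.0 (shut) to 1.0 (fully open); "grip_force": force on a finger pad.
Only numpy, scipy, OpenCV 4.12 (cv2) and the standard library are available. Lean on these libraries where they do the work, as an engineer would, in place of code of your own. Each camera call takes 0.05 s, during which the arm holds its last target. There are 200 camera calls.

TASK

Tighten the gearbox cover with the red T-handled socket wrench from the stand. The two black nuts have had their first pass; give the two loose brass nuts theirs now: turn each clockwise until you feel it bite and only about 10 degrees further. Then go round all four in cross order (after a nut, the one opposite) and turn each about 25 degrees more, without overtightening any, forcing the wrench or disturbing the other things, and stand the wrench back upright in its stand.

Things in the scene. Friction and masses are not known exactly. Their poses are not given: they have to be found in the camera images.
- wrench: loose T-handled socket wrench, 0.35 kg, upright in its stand. Origin: centre of the socket mouth at its lowest end; z up the shaft, x along the handle. Red handle bar 100 (x) x 16 (y) x 26 (z) mm, centred 113 mm above the origin over the 13 mm shaft. Socket: 46 mm outside, lowest 38 mm; hexagon inside, 31.5 mm across flats (flats face +x and every 60 deg), 22 mm deep, mouth flared to 36 mm
- stand: wooden stand of the wrench, fixed to the bench: block 78 x 78 x 40 mm, origin at the centre of its underside, with an upright round hole 50 mm in diameter and 30 mm deep in the middle of its top, rim chamfered by 3 mm. The wrench in its place has its origin 10 mm above the stand's origin
- gearbox: blue gearbox with a flat grey round cover (168 mm diameter), fixed to the bench; foot 175 mm square. Origin: centre of its underside, z up. Cover's top face 70 mm above the origin; in its middle a boss 44 mm wide with a grey plug, up to 84 mm. The nuts stand on a circle of 55 mm radius: a at +x, b at +y, c at -x, d at -y: a is opposite c, b opposite d
- nut_a: black hexagon nut a, 30 mm across flats, 18 mm high, on a 2 mm washer 39 mm wide. Origin: centre of its underside, 72 mm above the bench. Flats face its own x axis and every 60 deg: the socket goes on when the x axes of wrench and nut agree modulo 60 deg, within about 5 deg, and has up to 6 deg of play each way. Turns about z, clockwise from above tightens; does not sink; stays where left, but for 5 deg of spring-back
- nut_b: brass hexagon nut b, 30 mm across flats, 18 mm high, on a 2 mm washer 39 mm wide. Origin: centre of its underside, 72 mm above the bench. Flats face its own x axis and every 60 deg: the socket goes on when the x axes of wrench and nut agree modulo 60 deg, within about 5 deg, and has up to 6 deg of play each way. Turns about z, clockwise from above tightens; does not sink; stays where left, but for 5 deg of spring-back
- nut_c: black hexagon nut c, 30 mm across flats, 18 mm high, on a 2 mm washer 39 mm wide. Origin: centre of its underside, 72 mm above the bench. Flats face its own x axis and every 60 deg: the socket goes on when the x axes of wrench and nut agree modulo 60 deg, within about 5 deg, and has up to 6 deg of play each way. Turns about z, clockwise from above tightens; does not sink; stays where left, but for 5 deg of spring-back
- nut_d: brass hexagon nut d, 30 mm across flats, 18 mm high, on a 2 mm washer 39 mm wide. Origin: centre of its underside, 72 mm above the bench. Flats face its own x axis and every 60 deg: the socket goes on when the x axes of wrench and nut agree modulo 60 deg, within about 5 deg, and has up to 6 deg of play each way. Turns about z, clockwise from above tightens; does not sink; stays where left, but for 5 deg of spring-back
- tight_a (a joint): angle in rad by which nut a has been turned clockwise past the point where it bites. It starts bitten, at 0.12 to 0.22 rad; to turn it on takes 0.45 to 0.6 N m, after about 5 deg of springy give (not counted here)
- tight_b (a joint): angle in rad by which nut b has been turned clockwise past the point where it bites. 0 while it is loose: it starts so, and runs on easily (under 0.1 N m) over an unknown 9 to 40 deg, then bites: within 5 deg of springy give, not counted here, the torque rises to 0.45 N m; then it turns on at 0.45 to 0.6 N m
- tight_c (a joint): angle in rad by which nut c has been turned clockwise past the point where it bites. It starts bitten, at 0.12 to 0.22 rad; to turn it on takes 0.45 to 0.6 N m, after about 5 deg of springy give (not counted here)
- tight_d (a joint): angle in rad by which nut d has been turned clockwise past the point where it bites. 0 while it is loose: it starts so, and runs on easily (under 0.1 N m) over an unknown 9 to 40 deg, then bites: within 5 deg of springy give, not counted here, the torque rises to 0.45 N m; then it turns on at 0.45 to 0.6 N m
- paint_tin_small: small red paint tin, 77 mm across, 76 mm high; a bystander, origin at the centre of its underside as it lies
- gear_blank: grey gear wheel lying flat, 62 mm across; a bystander, origin at the centre of its underside as it lies
- duct_tape: roll of grey tape lying flat, 112 mm across, 48 mm high; a bystander, origin at the centre of its underside as it lies
- jar_screws: glass jar of screws with a white lid, 64 mm across, 87 mm high; a bystander, origin at the centre of its underside as it lies
- flashlight: white flashlight lying down, 147 mm long; a bystander, origin at the centre of its underside as it lies
There are look-alikes about, which are no part of the job. Several things have the shape of the stand; the one meant has the colours described above.

How it is judged:
On the way, in this order (a step that is already met when the one before it is completed fails the run):
1. first pass done: every nut turned past its bite, none of them more than 0.33 rad (19 degrees) (value of joint tight_a between 0.03 and 0.33 rad and value of joint tight_b between 0.03 and 0.33 rad and value of joint tight_c between 0.03 and 0.33 rad and value of joint tight_d between 0.03 and 0.33 rad), for 0.1 s.
2. second pass: every nut 0.33 to 0.80 rad (19 to 46 degrees) past its bite (value of joint tight_a between 0.33 and 0.8 rad and value of joint tight_b between 0.33 and 0.8 rad and value of joint tight_c between 0.33 and 0.8 rad and value of joint tight_d between 0.33 and 0.8 rad), for 0.2 s.
At the end, for the whole second after the job is handed in: Every nut is 0.33 to 0.80 rad (19 to 46 degrees) past its bite, and the wrench stands released and at rest in the hole of its stand, upright within 0.08 rad, within 6 mm of its axis and down on its floor (all of step 2 and horizontal distance between wrench and stand below 0.006 m and angle between wrench's own z axis and vertical below 0.08 rad and height (world z) of wrench below 0.016 m and linear speed of wrench below 0.02 m/s); the robot touches nothing.
It fails at once if a nut is turned more than 0.33 rad (19 degrees) past its bite while another one has not been turned 0.03 rad past its own (value of joint any of tight_a, tight_b, tight_c, tight_d above 0.33 rad and value of joint any of tight_a, tight_b, tight_c, tight_d below 0.03 rad).
It fails at once if cross order broken: two neighbouring nuts are past 0.33 rad while both others are not ((value of joint each of tight_a, tight_b above 0.33 rad and value of joint each of tight_c, tight_d below 0.33 rad) or (value of joint each of tight_b, tight_c above 0.33 rad and value of joint each of tight_d, tight_a below 0.33 rad) or (value of joint each of tight_c, tight_d above 0.33 rad and value of joint each of tight_a, tight_b below 0.33 rad) or (value of joint each of tight_d, tight_a above 0.33 rad and value of joint each of tight_b, tight_c below 0.33 rad)).
It fails at once if the gripper touches a nut (they are turned with the wrench only) (contact force between any of the fingers, the arm and nut_a above 1 N or contact force between any of the fingers, the arm and nut_b above 1 N or contact force between any of the fingers, the arm and nut_c above 1 N or contact force between any of the fingers, the arm and nut_d above 1 N).
It fails at once if a nut is overtightened (more than 0.80 rad, 46 degrees, past its bite), or the wrench loads the gearbox with more than 40 N or a nut with more than 150 N (value of joint any of tight_a, tight_b, tight_c, tight_d above 0.8 rad or contact force between wrench and gearbox above 40 N or contact force between wrench and nut_a above 150 N or contact force between wrench and nut_b above 150 N or contact force between wrench and nut_c above 150 N or contact force between wrench and nut_d above 150 N).
It fails at once if one of the things lying round the work is moved by more than 20 mm (distance of any of paint_tin_small, gear_blank, duct_tape, jar_screws, flashlight from where it was at the start of the episode above 0.02 m).
It also fails if it takes over 72 s, if anything falls off the work surface, if the arm or the gripper's body presses on something with over 40 N, if the wrist force passes 120 N, or if a joint passes its speed limit or range.

## Working session

There is one attempt and no reset: what is moved stays moved. The work goes in short steps, Python scripts to look and compute and a tool call to move; the robot and the scene stay as the last step left them, time stands still between calls to the robot, and variables do not carry over. Pictures are saved under pics/ and viewed, at most 10 in all, crops included, and the job is handed in when it is done.

Besides the shell and the picture viewer there is one more tool, called after "Call:" as name(argument=value, ...), one argument or row to a line, values as JSON. play_rows: Moves the arm, as the interface text tells. Its arguments: {"type":"object","properties":{"jaw":{"type":"array"},"xyz":{"type":"array"},"twist":{"type":"array"}},"required":["jaw","xyz","twist"]}

```bash
mkdir -p pics; ls; python3 - <<'E'
from bench import *
import cv2,json
for n in("scene","side"):
    cv2.imwrite(f"pics/{n}0.png",get_image(n)[:,:,::-1]); print(n,camera_info(n))
print(camera_info("wrist")); print(read_state())
E
```

```text
pics
scene {'fovy': 52.692868826045014, 'cx': 319.7473771210659, 'cy': 203.78012177975455, 'distortion': array([-0.03557502,  0.        ,  0.        ,  0.        ,  0.        ]), 'rvec': array([ 1.8451175 , -0.83614365,  0.56164766]), 'tvec': array([-0.62837198,  0.15190067,  0.8883275 ])}
side {'fovy': 50.29279607432338, 'cx': 319.6453427340418, 'cy': 199.0783921082325, 'distortion': array([0.01737704, 0.        , 0.        , 0.        , 0.        ]), 'rvec': array([ 0.07861391,  2.79020947, -1.38284673]), 'tvec': array([0.60486853, 0.22074928, 0.85898044])}
{'fovy': 65.79893354278099, 'cx': 317.22387139853527, 'cy': 198.00155853745792, 'distortion': array([-0.03794439,  0.        ,  0.        ,  0.        ,  0.        ]), 'rvec': array([-2.28287877,  1.79812963,  0.25967353]), 'tvec': array([-0.62502199, -0.03622583,  0.37844608])}
{'t': 0.1, 'qpos': array([-1.43955019e+00,  4.91489064e-01,  1.55939452e+00,  3.71898373e-06,
        1.09168304e+00, -1.05617678e-01]), 'joint_velocities': array([-0.00066287, -0.00112808, -0.00227282, -0.00022687, -0.00114117,
        0.0004711 ]), 'effort': array([ 3.97830707e-03, -6.19444942e+01, -2.62026125e+01, -1.04170645e-04,
        2.85553695e-03,  4.55553743e-05]), 'ee_pos': array([ 0.14665472, -0.60741983,  0.30339042]), 'eef_rot': array([-3.11861943e+00, -3.71077895e-01,  1.44172211e-05]), 'wrist_force': array([ 0.72317897, -0.24045818,  0.45527747]), 'moment': array([-0.03579149, -0.05251346, -0.03830691]), 'grip_force': 0.0, 'opening': 1.0047203873347237}
```

View pics/scene0.png

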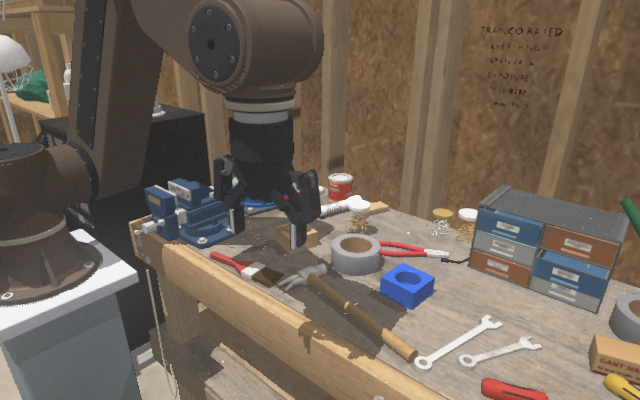

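View pics/side0.png

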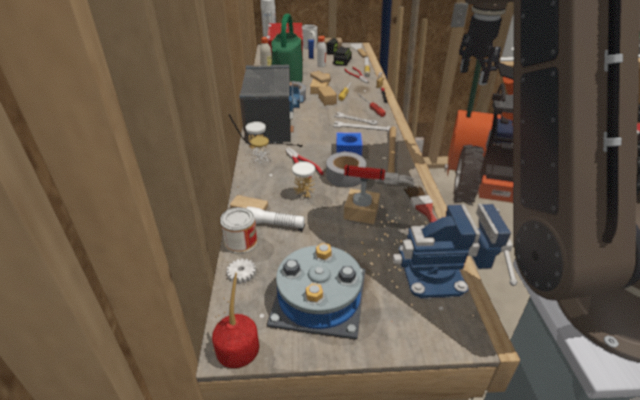

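The side picture shows the gearbox around (318,283), with brass nuts at (323,251) and (314,293) and black nuts at (292,267) and (347,272). The wrench is in the wooden stand near (363,205). I'll take an enlarged crop and a wrist view.

```bash
python3 - <<'E'
from bench import *
import cv2
im=cv2.imread("pics/side0.png")
a=cv2.resize(im[150:345,255:425],None,fx=4,fy=4,interpolation=cv2.INTER_CUBIC)[:, :]
a=cv2.resize(im[155:345,260:425],(520,600),interpolation=cv2.INTER_CUBIC)
w=get_image("wrist")[:,:,::-1]
cv2.imwrite("pics/c1.png",a); cv2.imwrite("pics/w1.png",w)
E
```

```text
(no output)
```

View pics/c1.png

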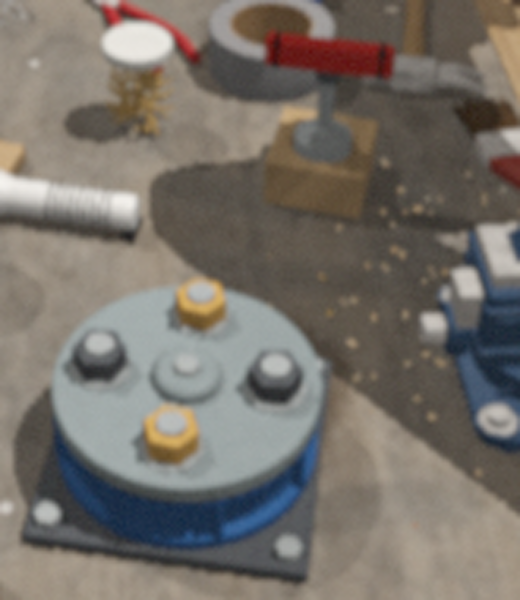

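View pics/w1.png

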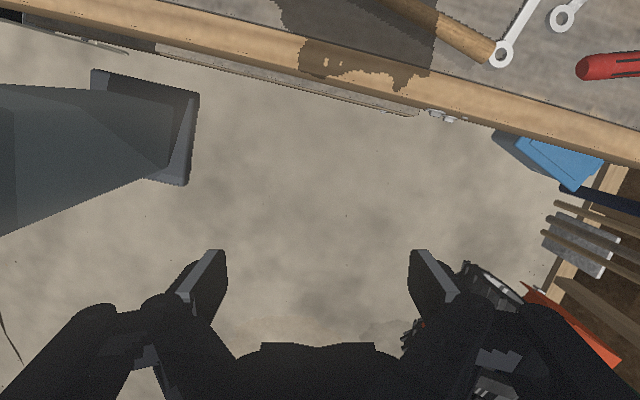

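The crop shows the wrench handle from (267,48) to (392,60) and the stand top at roughly (265,165), (282,108), (378,122) and (360,178). The boss is at (187,362), the brass studs at (201,292) and (170,424), and the black studs at (98,345) and (275,366). The wrist view shows only the floor.

```bash
cat > h.py <<'E'
from bench import *
import cv2, numpy as np
def unproj(ci,px,z,shape=(400,640)):
    f=shape[0]/2/np.tan(np.radians(ci['fovy']/2))
    K=np.array([[f,0,ci['cx']],[0,f,ci['cy']],[0,0,1]])
    n=cv2.undistortPoints(np.array(px,float).reshape(-1,1,2),K,np.array(ci['distortion'])).reshape(-1,2)
    R=cv2.Rodrigues(np.array(ci['rvec']))[0]; t=np.array(ci['tvec'])
    C=-R.T@t; d=np.c_[n,np.ones(len(n))]@R
    z=np.broadcast_to(z,len(n)); return C+d*((z-C[2])/d[:,2])[:,None]
def proj(ci,P):
    f=200/np.tan(np.radians(ci['fovy']/2))
    K=np.array([[f,0,ci['cx']],[0,f,ci['cy']],[0,0,1]])
    return cv2.projectPoints(np.array(P,float).reshape(-1,1,3),np.array(ci['rvec']),np.array(ci['tvec']),K,np.array(ci['distortion']))[0].reshape(-1,2)
E
python3 - <<'E'
from h import *
np.set_printoptions(precision=4,suppress=True)
ci=camera_info("side")
R=cv2.Rodrigues(ci['rvec'])[0];print("C",-R.T@ci['tvec'])
S=lambda L:[(260+x/3.1515,155+y/3.158) for x,y in L]
print("handle",unproj(ci,S([(267,48),(392,60)]),.123))
print("standtop",unproj(ci,S([(282,108),(378,122),(360,182),(265,168)]),.04))
print("studs",unproj(ci,S([(201,290),(170,422),(98,343),(275,363)]),.097))
print("boss",unproj(ci,S([(187,362)]),.084))
print("foot",unproj(ci,S([(25,535),(305,572),(327,365)]),.012))
print("jar,tin,oil",unproj(ci,[(304,170),(238,215),(233,275)],[.087,.076,.15]))
from scipy.spatial.transform import Rotation as Ro
print(Ro.from_rotvec(read_state()['eef_rot']).as_matrix())
E
```

```text
C [0.6361 0.5145 0.695 ]
handle [[ 0.525  -0.3485  0.123 ]
 [ 0.4316 -0.3267  0.123 ]]
standtop [[ 0.5058 -0.3832  0.04  ]
 [ 0.4295 -0.3594  0.04  ]
 [ 0.4565 -0.2831  0.04  ]
 [ 0.5281 -0.3044  0.04  ]]
studs [[ 0.5913 -0.1106  0.097 ]
 [ 0.6162 -0.0027  0.097 ]
 [ 0.6574 -0.0676  0.097 ]
 [ 0.5508 -0.045   0.097 ]]
boss [[ 0.6031 -0.061   0.084 ]]
foot [[ 0.705   0.0069  0.012 ]
 [ 0.5391  0.0421  0.012 ]
 [ 0.5032 -0.1207  0.012 ]]
jar,tin,oil [[ 0.6232 -0.4095  0.087 ]
 [ 0.7786 -0.248   0.076 ]
 [ 0.7547  0.0052  0.15  ]]
[[ 0.9721  0.2346 -0.0001]
 [ 0.2346 -0.9721  0.0008]
 [ 0.     -0.0008 -1.    ]]
```

```bash
python3 - <<'E'
from h import *
from scipy.spatial.transform import Rotation as Ro
np.set_printoptions(precision=4,suppress=True)
s=read_state();ci=camera_info("wrist")
R=cv2.Rodrigues(ci['rvec'])[0];C=-R.T@ci['tvec']
T=Ro.from_rotvec(s['eef_rot']).as_matrix()
off=T.T@(C-s['ee_pos']);print("cam off in tool",off);print("cam axes in tool",T.T@R.T)
Z=Ro.from_euler('z',-26.6,degrees=True).as_matrix()
T2=Z@T
print("TCP for cam over gearbox at .32:",np.array([.604,-.0565,.32])-T2@off, "delta cm",(np.array([.604,-.0565,.32])-T2@off-s['ee_pos'])*100)
E
```

```text
cam off in tool [ 0.0717  0.0003 -0.0695]
cam axes in tool [[-0.0005 -0.9593 -0.2822]
 [ 1.     -0.0005  0.0002]
 [-0.0003 -0.2822  0.9593]]
TCP for cam over gearbox at .32: [ 0.5342 -0.0399  0.2505] delta cm [38.7583 56.7528 -5.2977]
```

Call:
play_rows(
  jaw=[1,1,1,1,1,1,1,1,1,1],
  xyz=[
    [3.5,3.6,0],
    [7,7.2,0],
    [10.5,10.8,0],
    [14,14.4,0],
    [17.5,18,0],
    [21,21.6,0],
    [24.5,25.2,0],
    [28,28.8,0],
    [28,28.8,0],
    [28,28.8,0],
  ],
  twist=[
    [0,0,-3.5],
    [0,0,-7],
    [0,0,-10.5],
    [0,0,-14],
    [0,0,-17.5],
    [0,0,-21],
    [0,0,-24],
    [0,0,-26.5],
    [0,0,-26.5],
    [0,0,-26.5],
  ],
)

```text
t: 1.15
ee_pos: [0.4273, -0.3187, 0.3038]
eef_rot: [3.122, -0.349, -0.001]
wrist_force: [-1.1, 0.4, -0.8]
opening: 0.996
grip_force: 0.0
```

```bash
python3 - <<'E'
from h import *
import pickle
s=read_state();ci=camera_info("wrist");im=get_image("wrist")[:,:,::-1]
cv2.imwrite("pics/wr.png",im);pickle.dump((s,ci),open("wr.pkl","wb"));print(s['ee_pos'],s['eef_rot'],s['qpos'],s['t'])
E
```

```text
[ 0.42725873 -0.31869326  0.303785  ] [ 3.12211808e+00 -3.49070674e-01 -5.40487363e-04] [-7.64746588e-01  3.60914241e-01  1.78371537e+00 -2.68953224e-04
  9.97223449e-01  1.02888233e+00] 1.15
```

Call:
play_rows(
  jaw=[1,1,1,1,1,1,1,1,1,1],
  xyz=[
    [1.7,3.5,-0.3],
    [3.4,7,-0.6],
    [5.1,10.5,-0.9],
    [6.8,14,-1.2],
    [8.5,17.5,-1.5],
    [10.2,21,-1.8],
    [11.9,24.5,-2],
    [12.7,27.5,-2],
    [12.7,27.5,-2],
    [12.7,27.5,-2],
  ],
  twist=[
    [0,0,0],
    [0,0,0],
    [0,0,0],
    [0,0,0],
    [0,0,0],
    [0,0,0],
    [0,0,0],
    [0,0,0],
    [0,0,0],
    [0,0,0],
  ],
)

```text
t: 2.2
ee_pos: [0.5535, -0.0456, 0.2837]
eef_rot: [3.121, -0.354, -0.001]
wrist_force: [-0.3, -0.2, 0.0]
opening: 1.0
grip_force: 0.0
```

```bash
python3 - <<'E'
from h import *
import pickle
s=read_state();ci=camera_info("wrist");im=get_image("wrist")[:,:,::-1]
cv2.imwrite("pics/gb.png",im);pickle.dump((s,ci),open("gb.pkl","wb"));print(s['ee_pos'],s['eef_rot'],s['qpos'],s['t'])
a=cv2.imread("pics/wr.png")
cv2.imwrite("pics/both.png",np.vstack([cv2.resize(a,(480,300)),cv2.resize(im,(480,300))]))
E
```

```text
[ 0.55347626 -0.04563711  0.28373701] [ 3.12123734e+00 -3.54185284e-01 -7.08615742e-04] [-2.01092545e-01  4.14733423e-01  1.75535269e+00 -4.38513714e-04
  9.71927516e-01  1.59593622e+00] 2.2
```

View pics/both.png

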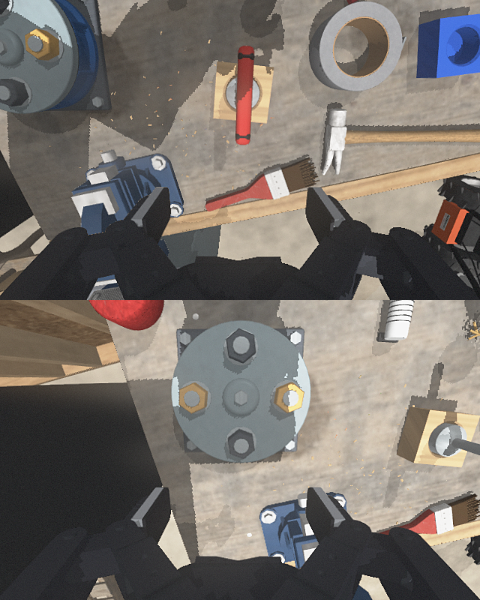

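```bash
cat > fit.py <<'E'
from h import *
import pickle
from scipy.ndimage import map_coordinates
from scipy.optimize import minimize
np.set_printoptions(precision=4,suppress=True)
s,ci=pickle.load(open("gb.pkl","rb")); im=cv2.imread("pics/gb.png")
def rect(c,z,h=.03,n=300):
    g=np.linspace(-h,h,n); X,Y=np.meshgrid(g,-g)
    P=np.c_[c[0]+X.ravel(),c[1]+Y.ravel(),np.full(n*n,z)]
    m=proj(ci,P).astype(np.float32).reshape(n,n,2)
    return cv2.remap(im,m[...,0],m[...,1],cv2.INTER_CUBIC)
def hexpts(x,y,yaw,z,af=.030,n=20):
    a=np.radians(yaw+30+60*np.arange(7)); v=np.c_[np.cos(a),np.sin(a)]*af/np.sqrt(3)
    t=np.linspace(.1,.9,n)[:,None]
    p=np.vstack([v[i]*(1-t)+v[i+1]*t for i in range(6)])
    return np.c_[p+[x,y],np.full(len(p),z)]
lab=cv2.GaussianBlur(im,(0,0),.7).astype(float)
def score(x,y,yaw,z):
    v=[]
    A=[map_coordinates(lab[...,k],proj(ci,hexpts(x,y,yaw,z,af))[:,::-1].T,order=1) for af in(.0275,.0325) for k in range(3)]
    A=np.array(A); return np.median(np.linalg.norm(A[:3]-A[3:],axis=0))+np.mean(np.clip(np.linalg.norm(A[:3]-A[3:],axis=0),0,60))
if __name__=="__main__":
    c0=np.array([.604,-.0565]); tiles=[]
    for nm,ang in (("bk+x",-12.5),("br+y",77.5),("bk-x",167.5),("br-y",257.5)):
        c=c0+.055*np.array([np.cos(np.radians(ang)),np.sin(np.radians(ang))])
        best=max(((score(c[0]+dx,c[1]+dy,yw,.089),c[0]+dx,c[1]+dy,yw) for dx in np.arange(-.006,.0061,.001) for dy in np.arange(-.006,.0061,.001) for yw in range(-30,30,3)))
        yy=[(score(best[1]+dx,best[2]+dy,yw,.089),best[1]+dx,best[2]+dy,yw) for dx in(-.0005,0,.0005) for dy in(-.0005,0,.0005) for yw in np.arange(best[3]-6,best[3]+6.1,.5)]
        best=max(yy); print(nm,np.array(best))
        t=rect(c,.089); 
        for p in hexpts(best[1],best[2],best[3],.089,n=5):
            u=(p[0]-c[0]+.03)/.06*299; v=(c[1]+.03-p[1])/.06*299; cv2.circle(t,(int(u),int(v)),1,(0,255,0),-1)
        tiles.append(t)
    cv2.imwrite("pics/nuts.png",np.vstack([np.hstack(tiles[:2]),np.hstack(tiles[2:])]))
    s,ci=pickle.load(open("wr.pkl","rb")); w=cv2.imread("pics/wr.png")
    hsv=cv2.cvtColor(w,cv2.COLOR_BGR2HSV); m=((hsv[...,0]<8)|(hsv[...,0]>172))&(hsv[...,1]>150)&(hsv[...,2]>60)
    m[:40]=0; m[:, :300]=0; m[:,350:]=0; m[200:]=0
    ys,xs=np.nonzero(m); P=unproj(ci,np.c_[xs,ys],.136)[:,:2]
    print("red",len(xs),xs.min(),xs.max(),ys.min(),ys.max(),cv2.minAreaRect((P*1000).astype(np.float32)))
    mu=P.mean(0); u,S,V=np.linalg.svd(P-mu,full_matrices=False); print(mu,np.degrees(np.arctan2(V[0,1],V[0,0])))
E
python3 fit.py
```

```text
bk+x [153.8479   0.6572  -0.0729  23.5   ]
br+y [110.9883   0.6169  -0.0093  10.    ]
bk-x [127.7545   0.5543  -0.0496  26.    ]
br-y [131.1      0.5926  -0.1147   9.    ]
red 1708 315 337 62 192 ((479.5313415527344, -337.3158264160156), (14.726289749145508, 96.33491516113281), 75.62834167480469)
[ 0.4792 -0.3377] 165.07084696427987
```

View pics/nuts.png

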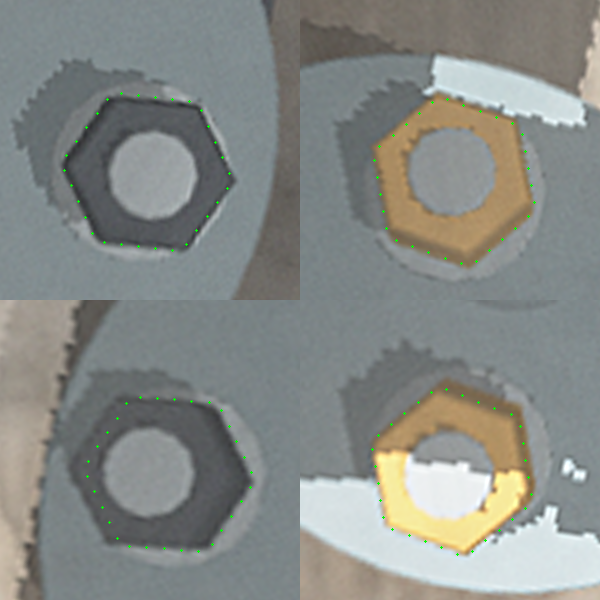

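The four nuts are clear. By eye the flats are at about 25° (black +x), 10° (brass +y), 26° (black −x) and 9° (brass −y), which agrees with the fit. Next is a joint fit of the gearbox centre using the silhouettes.

```bash
cat > joint.py <<'E'
from fit import *
from scipy.optimize import differential_evolution
def samp(q): return np.array([map_coordinates(lab[...,k],q[:,::-1].T,order=1) for k in range(3)])
def contrast(poly):   # closed pixel polygon, dense outward/inward
    poly=np.asarray(poly).reshape(-1,2)
    n=np.roll(poly,-1,0)-np.roll(poly,1,0); n=np.c_[n[:,1],-n[:,0]]; n/=np.linalg.norm(n,axis=1)[:,None]+1e-9
    return np.clip(np.linalg.norm(samp(poly+1.5*n)-samp(poly-1.5*n),axis=0),0,60).mean()
def dense(h,n=90):
    h=h.reshape(-1,2); h=np.vstack([h,h[:1]]); L=np.r_[0,np.cumsum(np.linalg.norm(np.diff(h,axis=0),axis=1))]
    t=np.linspace(0,L[-1],n,endpoint=False); return np.c_[np.interp(t,L,h[:,0]),np.interp(t,L,h[:,1])]
def nutsil(x,y,yaw):
    a=np.radians(yaw+30+60*np.arange(6)); v=np.c_[np.cos(a),np.sin(a)]*.03/np.sqrt(3)+[x,y]
    P=np.vstack([np.c_[v,np.full(6,.072)],np.c_[v,np.full(6,.09)]])
    return dense(cv2.convexHull(proj(ci,P).astype(np.float32)).astype(float))
th=np.linspace(0,2*np.pi,200,endpoint=False)
def cost(p,parts=False):
    x,y,g=p[:3]; c=contrast(proj(ci,np.c_[x+.084*np.cos(th),y+.084*np.sin(th),np.full(200,.07)]))
    N=[contrast(nutsil(x+.055*np.cos(a),y+.055*np.sin(a),w)) for a,w in zip(np.radians(g+90*np.arange(4)),p[3:])]
    return (c,N) if parts else -(c*1.5+sum(N))
r=differential_evolution(cost,[(.595,.613),(-.07,-.05),(-18,-8),(19,31),(4,16),(20,32),(3,15)],seed=1,maxiter=150,popsize=12,tol=1e-6)
print(r.x,r.fun,cost(r.x,True))
for a in np.radians(r.x[2]+90*np.arange(4)): print(r.x[:2]+.055*np.array([np.cos(a),np.sin(a)]))
E
python3 joint.py
```

```text
[  0.6045  -0.0613 -12.7393  25.0394  10.7676  25.5234  11.1791] -296.81404301993894 (np.float64(48.57682207154914), [np.float64(59.96908791876743), np.float64(56.30537814901434), np.float64(52.504845078292746), np.float64(55.1694987665407)])
[ 0.6581 -0.0735]
[ 0.6166 -0.0077]
[ 0.5508 -0.0492]
[ 0.5923 -0.115 ]
```

Call:
play_rows(
  jaw=[1,1,1,1,1,1,1,1,1,1],
  xyz=[
    [-1,-4,-0.4],
    [-2,-8,-0.8],
    [-3,-12,-1.2],
    [-4,-16,-1.6],
    [-5,-20,-2],
    [-6,-24,-2.4],
    [-7,-27,-3],
    [-7.5,-29.3,-3],
    [-7.5,-29.3,-3],
    [-7.5,-29.3,-4],
  ],
  twist=[
    [0,0,-0.5],
    [0,0,-1],
    [0,0,-1.5],
    [0,0,-1.7],
    [0,0,-1.7],
    [0,0,-1.7],
    [0,0,-1.7],
    [0,0,-1.7],
    [0,0,-1.7],
    [0,0,-1.7],
  ],
)

```text
t: 3.25
ee_pos: [0.4778, -0.339, 0.2445]
eef_rot: [3.114, -0.404, 0.002]
wrist_force: [0.9, 0.3, -0.9]
opening: 1.002
grip_force: 0.0
```

Call:
play_rows(
  jaw=[1,1,1,1,0.7,0.4,0,0,0,0],
  xyz=[
    [0,0,-2],
    [0,0,-4],
    [0,0,-6],
    [0,0,-6.5],
    [0,0,-6.5],
    [0,0,-6.5],
    [0,0,-6.5],
    [0,0,-6.5],
    [0,0,-6.5],
    [0,0,-6.5],
  ],
  twist=[
    [0,0,0],
    [0,0,0],
    [0,0,0],
    [0,0,0],
    [0,0,0],
    [0,0,0],
    [0,0,0],
    [0,0,0],
    [0,0,0],
    [0,0,0],
  ],
)

```text
t: 4.25
ee_pos: [0.4788, -0.3375, 0.1796]
eef_rot: [3.116, -0.4, 0.001]
wrist_force: [0.2, 1.8, 5.9]
opening: 0.177
grip_force: 58.8
```

```bash
cat > st.py <<'E'
from h import *
np.set_printoptions(precision=4,suppress=True)
s=read_state(); r=s['eef_rot']; print("t",s['t'],"pos",s['ee_pos'],"rot",r,"yaw",np.degrees(2*np.arctan2(r[1],r[0])) if r[0]>0 else np.degrees(2*np.arctan2(-r[1],-r[0])),"\nF",s['wrist_force'],"M",s['moment'],"q6",s['qpos'][5],"op",s['opening'],"grip",s['grip_force'])
E
python3 st.py
```

```text
t 4.25 pos [ 0.4788 -0.3375  0.1796] rot [ 3.1157 -0.4002  0.0013] yaw -14.637325762076747 
F [0.2347 1.8456 5.8975] M [ 0.476  -0.0054  0.0405] q6 1.0993218193879604 op 0.17659581217295112 grip 58.78340542316437
```

Call:
play_rows(
  jaw=[0,0,0,0,0,0,0,0,0,0],
  xyz=[
    [0,0,3],
    [0,0,7],
    [0.5,1.2,10],
    [1.8,4.5,11.2],
    [3.5,8.5,11.2],
    [5.2,12.5,11.2],
    [6.9,16.5,11.2],
    [8.6,20.5,11.2],
    [10.3,24.5,11.2],
    [12,28.5,11.2],
  ],
  twist=[
    [0,0,0],
    [0,0,0],
    [0,0,2],
    [0,0,6],
    [0,0,10],
    [0,0,14],
    [0,0,18],
    [0,0,22],
    [0,0,25.4],
    [0,0,25.4],
  ],
)

```text
t: 5.25
ee_pos: [0.5988, -0.0508, 0.2905]
eef_rot: [-3.127, -0.298, 0.002]
wrist_force: [0.5, -1.2, -4.0]
opening: 0.179
grip_force: 59.7
```

Call:
play_rows(
  jaw=[0,0,0,0,0,0,0,0,0,0],
  xyz=[
    [1.2,3,0],
    [1.8,4.5,0],
    [1.8,4.5,0],
    [1.8,4.5,0],
    [1.8,4.5,0],
    [1.8,4.5,-0.5],
    [1.8,4.5,-1],
    [1.8,4.5,-1],
    [1.8,4.5,-1],
    [1.8,4.5,-1],
  ],
  twist=[
    [0,0,0],
    [0,0,0],
    [0,0,0],
    [0,0,0],
    [0,0,0],
    [0,0,0],
    [0,0,0],
    [0,0,0],
    [0,0,0],
    [0,0,0],
  ],
)

```text
t: 6.25
ee_pos: [0.6167, -0.0077, 0.281]
eef_rot: [3.128, 0.295, 0.0]
wrist_force: [-0.3, 0.4, -4.3]
opening: 0.174
grip_force: 59.7
```

```bash
python3 st.py; python3 - <<'E'
from h import *
im=get_image("side")[:,:,::-1]; cv2.imwrite("pics/s2.png",im)
cv2.imwrite("pics/s2c.png",np.hstack([cv2.resize(im[160:345,220:410],(400,390),interpolation=cv2.INTER_CUBIC),cv2.resize(get_image("wrist")[:,160:520,::-1],(351,390))]))
E
```

```text
t 6.25 pos [ 0.6167 -0.0077  0.281 ] rot [3.1276 0.2946 0.0003] yaw 10.760552409956095 
F [-0.2758  0.3846 -4.2565] M [-0.0512 -0.0191  0.0333] q6 1.2635846509738193 op 0.17366476190192637 grip 59.650341868400574
```

View pics/s2c.png

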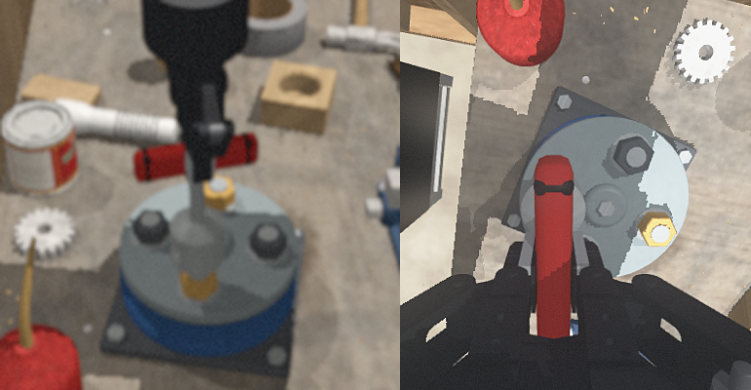

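The wrench hangs centred over the near brass nut: socket at about (200,240), nut at (198,285). The stand hole is empty. I'll lower it on now.

Call:
play_rows(
  jaw=[0,0,0,0,0,0,0,0,0,0],
  xyz=[
    [0,0,-1],
    [0,0,-1.7],
    [0,0,-2],
    [0,0,-2.3],
    [0,0,-2.6],
    [0,0,-2.9],
    [0,0,-3.2],
    [0,0,-3.4],
    [0,0,-3.4],
    [0,0,-3.4],
  ],
  twist=[
    [0,0,0],
    [0,0,0],
    [0,0,0],
    [0,0,0],
    [0,0,0],
    [0,0,0],
    [0,0,0],
    [0,0,0],
    [0,0,0],
    [0,0,0],
  ],
)

```text
t: 7.35
ee_pos: [0.6167, -0.0076, 0.247]
eef_rot: [3.128, 0.295, 0.0]
wrist_force: [-0.2, -0.2, -4.1]
opening: 0.175
grip_force: 59.6
```

```bash
python3 st.py
```

```text
t 7.35 pos [ 0.6167 -0.0076  0.247 ] rot [3.1276 0.2948 0.0002] yaw 10.768675695691792 
F [-0.1855 -0.2382 -4.1443] M [-0.049   0.01    0.0074] q6 1.263643324331264 op 0.1745010789378984 grip 59.63692545890808
```

Call:
play_rows(
  jaw=[0,0,0,0,0,0,0,0,0,0],
  xyz=[
    [0,0,0],
    [0,0,0],
    [0,0,0],
    [0,0,0],
    [0,0,0],
    [0,0,0],
    [0,0,0],
    [0,0,0],
    [0,0,0],
    [0,0,0],
  ],
  twist=[
    [0,0,-2],
    [0,0,-4],
    [0,0,-6],
    [0,0,-8],
    [0,0,-10],
    [0,0,-10],
    [0,0,-10],
    [0,0,-10],
    [0,0,-10],
    [0,0,-10],
  ],
)

```text
t: 8.35
ee_pos: [0.6166, -0.0075, 0.247]
eef_rot: [3.141, 0.021, -0.0]
wrist_force: [-2.1, 0.1, -2.1]
opening: 0.175
grip_force: 59.9
```

```bash
python3 st.py
```

```text
t 8.35 pos [ 0.6166 -0.0075  0.247 ] rot [ 3.1414  0.0215 -0.0001] yaw 0.783482096681504 
F [-2.0978  0.087  -2.0792] M [0.0497 0.5143 0.0575] q6 1.4378880381419268 op 0.17456371483718497 grip 59.85360503196716
```

Call:
play_rows(
  jaw=[0,0,0,0,0,0,0,0,0,0],
  xyz=[
    [0,0,0],
    [0,0,0],
    [0,0,0],
    [0,0,0],
    [0,0,0],
    [0,0,0],
    [0,0,0],
    [0,0,0],
    [0,0,0],
    [0,0,0],
  ],
  twist=[
    [0,0,-1],
    [0,0,-2],
    [0,0,-3],
    [0,0,-4],
    [0,0,-5],
    [0,0,-6],
    [0,0,-6],
    [0,0,-6],
    [0,0,-6],
    [0,0,-6],
  ],
)

```text
t: 9.35
ee_pos: [0.6166, -0.0076, 0.2469]
eef_rot: [3.138, -0.143, -0.0]
wrist_force: [-2.7, 1.0, -1.0]
opening: 0.174
grip_force: 60.0
```

```bash
python3 st.py
```

```text
t 9.35 pos [ 0.6166 -0.0076  0.2469] rot [ 3.1382 -0.1433 -0.0001] yaw -5.227549669979151 
F [-2.6852  0.9731 -1.0291] M [0.1369 0.6442 0.003 ] q6 1.5428050722897146 op 0.1736266064736788 grip 59.96620416641235
```

Call:
play_rows(
  jaw=[0,0,0,0,0,0,0,0,0,0],
  xyz=[
    [0,0,0],
    [0,0,0],
    [0,0,0],
    [0,0,0],
    [0,0,0],
    [0,0,0],
    [0,0,0],
    [0,0,0],
    [0,0,0],
    [0,0,0],
  ],
  twist=[
    [0,0,-1],
    [0,0,-2],
    [0,0,-3],
    [0,0,-4],
    [0,0,-5],
    [0,0,-6],
    [0,0,-6],
    [0,0,-6],
    [0,0,-6],
    [0,0,-6],
  ],
)

```text
t: 10.35
ee_pos: [0.6166, -0.0076, 0.2469]
eef_rot: [3.126, -0.307, -0.0]
wrist_force: [-3.3, 0.6, -1.7]
opening: 0.178
grip_force: 60.0
```

```bash
python3 st.py
```

```text
t 10.35 pos [ 0.6166 -0.0076  0.2469] rot [ 3.1264 -0.3073 -0.0001] yaw -11.227299897550818 
F [-3.2797  0.6107 -1.6501] M [0.1443 0.6698 0.0424] q6 1.647505988975075 op 0.1775082154783956 grip 59.972718358039856
```

Call:
play_rows(
  jaw=[0,0,0,0,0,0,0,0,0,0],
  xyz=[
    [0,0,0],
    [0,0,0],
    [0,0,0],
    [0,0,0],
    [0,0,0],
    [0,0,0],
    [0,0,0],
    [0,0,0],
    [0,0,0],
    [0,0,0],
  ],
  twist=[
    [0,0,-1],
    [0,0,-2],
    [0,0,-3],
    [0,0,-4],
    [0,0,-5],
    [0,0,-6],
    [0,0,-7],
    [0,0,-7],
    [0,0,-7],
    [0,0,-7],
  ],
)

```text
t: 11.35
ee_pos: [0.6166, -0.0075, 0.2469]
eef_rot: [3.102, -0.497, -0.0]
wrist_force: [-3.4, 0.2, -1.3]
opening: 0.176
grip_force: 60.0
```

```bash
python3 st.py
```

```text
t 11.35 pos [ 0.6166 -0.0075  0.2469] rot [ 3.1019 -0.4975 -0.0001] yaw -18.22207000731487 
F [-3.3523  0.2166 -1.2954] M [0.1336 0.7107 0.0049] q6 1.7696230783204037 op 0.1764689443254716 grip 59.96343433856964
```

Call:
play_rows(
  jaw=[0,0,0,0,0,0,0,0,0,0],
  xyz=[
    [0,0,0],
    [0,0,0],
    [0,0,0],
    [0,0,0],
    [0,0,0],
    [0,0,0],
    [0,0,0],
    [0,0,0],
    [0,0,0],
    [0,0,0],
  ],
  twist=[
    [0,0,-1],
    [0,0,-2],
    [0,0,-3],
    [0,0,-4],
    [0,0,-5],
    [0,0,-6],
    [0,0,-7],
    [0,0,-7],
    [0,0,-7],
    [0,0,-7],
  ],
)

```text
t: 12.35
ee_pos: [0.6166, -0.0076, 0.2469]
eef_rot: [3.066, -0.686, -0.0]
wrist_force: [-3.0, 0.0, -1.6]
opening: 0.175
grip_force: 60.0
```

```bash
python3 st.py
```

```text
t 12.35 pos [ 0.6166 -0.0076  0.2469] rot [ 3.0657 -0.686  -0.0001] yaw -25.224317248828036 
F [-3.0243  0.0478 -1.6098] M [0.1473 0.8231 0.0104] q6 1.8917626703171475 op 0.17530734096837375 grip 59.95498180389404
```

Call:
play_rows(
  jaw=[0,0,0,0,0,0,0,0,0,0],
  xyz=[
    [0,0,0],
    [0,0,0],
    [0,0,0],
    [0,0,0],
    [0,0,0],
    [0,0,0],
    [0,0,0],
    [0,0,0],
    [0,0,0],
    [0,0,0],
  ],
  twist=[
    [0,0,-1],
    [0,0,-2],
    [0,0,-3],
    [0,0,-4],
    [0,0,-5],
    [0,0,-6],
    [0,0,-6],
    [0,0,-6],
    [0,0,-6],
    [0,0,-6],
  ],
)

```text
t: 13.35
ee_pos: [0.6166, -0.0076, 0.2469]
eef_rot: [3.026, -0.845, -0.0]
wrist_force: [-3.6, 1.1, -3.0]
opening: 0.176
grip_force: 59.8
```

```bash
python3 st.py
```

```text
t 13.35 pos [ 0.6166 -0.0076  0.2469] rot [ 3.0256 -0.8454 -0.0002] yaw -31.223255406513804 
F [-3.6223  1.0532 -2.9788] M [0.1898 0.9197 0.2922] q6 1.9964896902200797 op 0.17649521369701318 grip 59.81921195983887
```

Call:
play_rows(
  jaw=[0,0,0,0,0,0,0,0,0,0],
  xyz=[
    [0,0,0],
    [0,0,0],
    [0,0,0],
    [0,0,0],
    [0,0,0],
    [0,0,0],
    [0,0,0],
    [0,0,0],
    [0,0,0],
    [0,0,0],
  ],
  twist=[
    [0,0,-1],
    [0,0,-2],
    [0,0,-3],
    [0,0,-4],
    [0,0,-5],
    [0,0,-6],
    [0,0,-6],
    [0,0,-6],
    [0,0,-6],
    [0,0,-6],
  ],
)

```text
t: 14.35
ee_pos: [0.6166, -0.0076, 0.2469]
eef_rot: [2.977, -1.003, -0.0]
wrist_force: [-3.0, 0.8, -3.5]
opening: 0.176
grip_force: 59.7
```

```bash
python3 st.py
```

```text
t 14.35 pos [ 0.6166 -0.0076  0.2469] rot [ 2.9772 -1.0027 -0.0002] yaw -37.22611894513425 
F [-2.9505  0.8151 -3.5147] M [0.2251 0.9372 0.4305] q6 2.101243121260945 op 0.176417461494702 grip 59.74999666213989
```

Call:
play_rows(
  jaw=[0,0,0,0,0,0,0,0,0,0],
  xyz=[
    [0,0,0],
    [0,0,0],
    [0,0,0],
    [0,0,0],
    [0,0,0],
    [0,0,0],
    [0,0,0],
    [0,0,0],
    [0,0,0],
    [0,0,0],
  ],
  twist=[
    [0,0,-2],
    [0,0,-4],
    [0,0,-6],
    [0,0,-7],
    [0,0,-7],
    [0,0,-4],
    [0,0,0],
    [0,0,3.5],
    [0,0,3.5],
    [0,0,3.5],
  ],
)

```text
t: 15.35
ee_pos: [0.6167, -0.0076, 0.247]
eef_rot: [-3.006, 0.914, -0.0]
wrist_force: [-3.1, 0.8, -4.0]
opening: 0.176
grip_force: 59.6
```

```bash
python3 st.py
```

```text
t 15.35 pos [ 0.6167 -0.0076  0.247 ] rot [-3.0055  0.9142 -0.0004] yaw -33.83772268861324 
F [-3.1339  0.7699 -4.0101] M [ 0.1925  0.7365 -0.0235] q6 2.041931735848905 op 0.17622402304668505 grip 59.61017668247223
```

Call:
play_rows(
  jaw=[0,0,0,0,0,0,0,0,0,0],
  xyz=[
    [0,0,1.5],
    [0,0,3],
    [-0.2,-1,4],
    [-0.8,-3.5,4],
    [-1.4,-6,4],
    [-2,-8.5,4],
    [-2.5,-10.7,4],
    [-2.5,-10.7,4],
    [-2.5,-10.7,3.4],
    [-2.5,-10.7,3],
  ],
  twist=[
    [0,0,0],
    [0,0,0],
    [0,0,7],
    [0,0,14],
    [0,0,21],
    [0,0,28],
    [0,0,35],
    [0,0,42],
    [0,0,45],
    [0,0,45],
  ],
)

```text
t: 16.35
ee_pos: [0.5921, -0.115, 0.277]
eef_rot: [3.126, 0.306, 0.003]
wrist_force: [0.2, -0.2, -3.9]
opening: 0.173
grip_force: 59.7
```

```bash
python3 st.py
```

```text
t 16.35 pos [ 0.5921 -0.115   0.277 ] rot [3.1257 0.3065 0.003 ] yaw 11.199554220975953 
F [ 0.2492 -0.1985 -3.9081] M [-0.0187 -0.0122 -0.0005] q6 1.0739998511345974 op 0.17290383774971607 grip 59.69796001911163
```

Call:
play_rows(
  jaw=[0,0,0,0,0,0,0,0,0,0],
  xyz=[
    [0,0,-0.4],
    [0,0,-0.8],
    [0,0,-1.1],
    [0,0,-1.4],
    [0,0,-1.7],
    [0,0,-2],
    [0,0,-2.3],
    [0,0,-2.6],
    [0,0,-3],
    [0,0,-3],
  ],
  twist=[
    [0,0,0],
    [0,0,0],
    [0,0,0],
    [0,0,0],
    [0,0,0],
    [0,0,0],
    [0,0,0],
    [0,0,0],
    [0,0,0],
    [0,0,0],
  ],
)

```text
t: 17.35
ee_pos: [0.5916, -0.1146, 0.2464]
eef_rot: [-3.126, -0.308, 0.001]
wrist_force: [-0.6, -0.2, -4.7]
opening: 0.173
grip_force: 59.7
```

```bash
python3 st.py
```

```text
t 17.35 pos [ 0.5916 -0.1146  0.2464] rot [-3.1263 -0.3083  0.0009] yaw 11.265106818674639 
F [-0.6033 -0.1944 -4.7411] M [-0.0414  0.0194 -0.0541] q6 1.0734037826946712 op 0.1730246700549667 grip 59.65711712837219
```

Call:
play_rows(
  jaw=[0,0,0,0,0,0,0,0,0,0],
  xyz=[
    [0,0,0],
    [0,0,0],
    [0,0,0],
    [0,0,0],
    [0,0,0],
    [0,0,0],
    [0,0,0],
    [0,0,0],
    [0,0,0],
    [0,0,0],
  ],
  twist=[
    [0,0,-2],
    [0,0,-4],
    [0,0,-6],
    [0,0,-8],
    [0,0,-10],
    [0,0,-12],
    [0,0,-14],
    [0,0,-14],
    [0,0,-14],
    [0,0,-14],
  ],
)

```text
t: 18.35
ee_pos: [0.5917, -0.1146, 0.247]
eef_rot: [3.14, -0.074, 0.001]
wrist_force: [0.9, -1.0, -4.1]
opening: 0.177
grip_force: 59.8
```

```bash
python3 st.py
```

```text
t 18.35 pos [ 0.5917 -0.1146  0.247 ] rot [ 3.1405 -0.0737  0.0006] yaw -2.687184265967748 
F [ 0.92   -1.0267 -4.0585] M [-0.1975 -0.2128  0.0669] q6 1.3169649698605022 op 0.1774379623073515 grip 59.75418448448181
```

Call:
play_rows(
  jaw=[0,0,0,0,0,0,0,0,0,0],
  xyz=[
    [0,0,0],
    [0,0,0],
    [0,0,0],
    [0,0,0],
    [0,0,0],
    [0,0,0],
    [0,0,0],
    [0,0,0],
    [0,0,0],
    [0,0,0],
  ],
  twist=[
    [0,0,-1],
    [0,0,-2],
    [0,0,-3],
    [0,0,-4],
    [0,0,-5],
    [0,0,-6],
    [0,0,-6],
    [0,0,-6],
    [0,0,-6],
    [0,0,-6],
  ],
)

```text
t: 19.35
ee_pos: [0.5917, -0.1146, 0.247]
eef_rot: [3.132, -0.239, 0.0]
wrist_force: [1.4, -0.7, -1.6]
opening: 0.173
grip_force: 60.0
```

```bash
python3 st.py
```

```text
t 19.35 pos [ 0.5917 -0.1146  0.247 ] rot [ 3.1324 -0.239   0.0001] yaw -8.726394256782022 
F [ 1.4466 -0.6921 -1.5597] M [-0.2793 -0.2514  0.0808] q6 1.4223246738789757 op 0.17340796908102643 grip 59.98318254947662
```

Call:
play_rows(
  jaw=[0,0,0,0,0,0,0,0,0,0],
  xyz=[
    [0,0,0],
    [0,0,0],
    [0,0,0],
    [0,0,0],
    [0,0,0],
    [0,0,0],
    [0,0,0],
    [0,0,0],
    [0,0,0],
    [0,0,0],
  ],
  twist=[
    [0,0,-1],
    [0,0,-2],
    [0,0,-3],
    [0,0,-4],
    [0,0,-5],
    [0,0,-6],
    [0,0,-6],
    [0,0,-6],
    [0,0,-6],
    [0,0,-6],
  ],
)

```text
t: 20.35
ee_pos: [0.5917, -0.1146, 0.247]
eef_rot: [3.116, -0.403, 0.0]
wrist_force: [2.0, -0.9, -1.4]
opening: 0.181
grip_force: 60.1
```

```bash
python3 st.py
```

```text
t 20.35 pos [ 0.5917 -0.1146  0.247 ] rot [ 3.1156 -0.4026  0.0001] yaw -14.726020709433476 
F [ 1.9508 -0.8999 -1.4471] M [-0.2934 -0.2114  0.0749] q6 1.5270228141211444 op 0.18062105235421255 grip 60.05129635334015
```

Call:
play_rows(
  jaw=[0,0,0,0,0,0,0,0,0,0],
  xyz=[
    [0,0,0],
    [0,0,0],
    [0,0,0],
    [0,0,0],
    [0,0,0],
    [0,0,0],
    [0,0,0],
    [0,0,0],
    [0,0,0],
    [0,0,0],
  ],
  twist=[
    [0,0,-1],
    [0,0,-2],
    [0,0,-3],
    [0,0,-4],
    [0,0,-5],
    [0,0,-6],
    [0,0,-6],
    [0,0,-6],
    [0,0,-6],
    [0,0,-6],
  ],
)

```text
t: 21.35
ee_pos: [0.5917, -0.1146, 0.2469]
eef_rot: [3.09, -0.565, -0.0]
wrist_force: [0.0, -1.2, -1.6]
opening: 0.18
grip_force: 60.1
```

```bash
python3 st.py
```

```text
t 21.35 pos [ 0.5917 -0.1146  0.2469] rot [ 3.0903 -0.5651 -0.    ] yaw -20.725065993988427 
F [ 0.0056 -1.1667 -1.5985] M [-0.1839 -0.2834  0.0156] q6 1.631764109515419 op 0.1802106290932423 grip 60.05595803260803
```

Call:
play_rows(
  jaw=[0,0,0,0,0,0,0,0,0,0],
  xyz=[
    [0,0,0],
    [0,0,0],
    [0,0,0],
    [0,0,0],
    [0,0,0],
    [0,0,0],
    [0,0,0],
    [0,0,0],
    [0,0,0],
    [0,0,0],
  ],
  twist=[
    [0,0,-1],
    [0,0,-2],
    [0,0,-3],
    [0,0,-4],
    [0,0,-5],
    [0,0,-6],
    [0,0,-6],
    [0,0,-6],
    [0,0,-6],
    [0,0,-6],
  ],
)

```text
t: 22.35
ee_pos: [0.5916, -0.1146, 0.2469]
eef_rot: [3.056, -0.726, -0.0]
wrist_force: [0.4, -0.1, -2.2]
opening: 0.175
grip_force: 60.1
```

```bash
python3 st.py
```

```text
t 22.35 pos [ 0.5916 -0.1146  0.2469] rot [ 3.0564 -0.7261 -0.0001] yaw -26.727042543105668 
F [ 0.4084 -0.1196 -2.2134] M [-0.1612 -0.2117  0.0449] q6 1.7365304874496694 op 0.17459886576001288 grip 60.055198073387146
```

Call:
play_rows(
  jaw=[0,0,0,0,0,0,0,0,0,0],
  xyz=[
    [0,0,0],
    [0,0,0],
    [0,0,0],
    [0,0,0],
    [0,0,0],
    [0,0,0],
    [0,0,0],
    [0,0,0],
    [0,0,0],
    [0,0,0],
  ],
  twist=[
    [0,0,-1],
    [0,0,-2],
    [0,0,-3],
    [0,0,-4],
    [0,0,-5],
    [0,0,-6],
    [0,0,-6],
    [0,0,-6],
    [0,0,-6],
    [0,0,-6],
  ],
)

```text
t: 23.35
ee_pos: [0.5916, -0.1146, 0.2469]
eef_rot: [3.014, -0.885, -0.0]
wrist_force: [1.2, 0.1, -2.3]
opening: 0.177
grip_force: 60.1
```

```bash
python3 st.py
```

```text
t 23.35 pos [ 0.5916 -0.1146  0.2469] rot [ 3.0143 -0.885  -0.0001] yaw -32.72453695638067 
F [ 1.1751  0.064  -2.2618] M [-0.1231 -0.1677  0.09  ] q6 1.8412310021555636 op 0.17701110492822225 grip 60.05679130554199
```

Call:
play_rows(
  jaw=[0,0,0,0,0,0,0,0,0,0],
  xyz=[
    [0,0,0],
    [0,0,0],
    [0,0,0],
    [0,0,0],
    [0,0,0],
    [0,0,0],
    [0,0,0],
    [0,0,0],
    [0,0,0],
    [0,0,0],
  ],
  twist=[
    [0,0,-1],
    [0,0,-2],
    [0,0,-3],
    [0,0,-4],
    [0,0,-5],
    [0,0,-5],
    [0,0,-5],
    [0,0,-5],
    [0,0,-5],
    [0,0,-5],
  ],
)

```text
t: 24.35
ee_pos: [0.5916, -0.1146, 0.2469]
eef_rot: [2.973, -1.016, -0.0]
wrist_force: [0.7, 0.3, -3.1]
opening: 0.177
grip_force: 59.9
```

```bash
python3 st.py
```

```text
t 24.35 pos [ 0.5916 -0.1146  0.2469] rot [ 2.9728 -1.0157 -0.0003] yaw -37.72584202211936 
F [ 0.652   0.3494 -3.0619] M [-0.0426 -0.147   0.2821] q6 1.9284897149795202 op 0.17711390413619668 grip 59.923215508461
```

Call:
play_rows(
  jaw=[0,0,0,0,0,0,0,0,0,0],
  xyz=[
    [0,0,0],
    [0,0,0],
    [0,0,0],
    [0,0,0],
    [0,0,0],
    [0,0,0],
    [0,0,0],
    [0,0,0],
    [0,0,0],
    [0,0,0],
  ],
  twist=[
    [0,0,-1.5],
    [0,0,-3],
    [0,0,-4.5],
    [0,0,-6],
    [0,0,-7.5],
    [0,0,-9],
    [0,0,-9],
    [0,0,-9],
    [0,0,-9],
    [0,0,-9],
  ],
)

```text
t: 25.35
ee_pos: [0.5916, -0.1145, 0.2469]
eef_rot: [2.884, -1.246, -0.0]
wrist_force: [1.5, -0.2, -3.4]
opening: 0.176
grip_force: 59.9
```

```bash
python3 st.py
```

```text
t 25.35 pos [ 0.5916 -0.1145  0.2469] rot [ 2.884  -1.2457 -0.0003] yaw -46.72456654217572 
F [ 1.5247 -0.1781 -3.4483] M [ 0.0839 -0.1111  0.4065] q6 2.085554657454035 op 0.17624971080185622 grip 59.85439717769623
```

Call:
play_rows(
  jaw=[0,0,0,0,0,0,0,0,0,0],
  xyz=[
    [0,0,0],
    [0,0,0],
    [0,0,0],
    [0,0,0],
    [0,0,0],
    [0,0,0],
    [0,0,0],
    [0,0,0],
    [0,0,0],
    [0,0,0],
  ],
  twist=[
    [0,0,-2],
    [0,0,-4],
    [0,0,-4],
    [0,0,-4],
    [0,0,0],
    [0,0,3],
    [0,0,6.5],
    [0,0,6.5],
    [0,0,6.5],
    [0,0,6.5],
  ],
)

```text
t: 26.35
ee_pos: [0.5916, -0.1146, 0.2469]
eef_rot: [2.949, -1.083, -0.0]
wrist_force: [0.6, 0.2, -3.8]
opening: 0.176
grip_force: 59.6
```

```bash
python3 st.py
```

```text
t 26.35 pos [ 0.5916 -0.1146  0.2469] rot [ 2.9492 -1.0825 -0.0002] yaw -40.31231767143475 
F [ 0.5731  0.1769 -3.7652] M [ 0.0192 -0.1611 -0.056 ] q6 1.973474984589756 op 0.1762492131135404 grip 59.64200556278229
```

Call:
play_rows(
  jaw=[0,0,0,0,0,0,0,0,0,0],
  xyz=[
    [0,0,1.5],
    [0,0,3],
    [0,0,3.2],
    [0,0,3.2],
    [0,0,3.2],
    [0,0,3.2],
    [0,0,3.2],
    [0,0,3.2],
    [0,0,3.2],
    [0,0,3.2],
  ],
  twist=[
    [0,0,0],
    [0,0,0],
    [0,0,8],
    [0,0,16],
    [0,0,24],
    [0,0,32],
    [0,0,40],
    [0,0,48],
    [0,0,56],
    [0,0,60],
  ],
)

```text
t: 27.35
ee_pos: [0.5915, -0.1146, 0.2789]
eef_rot: [-3.094, -0.546, 0.001]
wrist_force: [0.6, 0.7, -3.6]
opening: 0.177
grip_force: 60.4
```

```bash
python3 st.py; python3 - <<'E'
from h import *
import pickle
s=read_state();ci=camera_info("wrist");im=get_image("wrist")[:,:,::-1]
cv2.imwrite("pics/gb2.png",im);pickle.dump((s,ci),open("gb2.pkl","wb"))
# rectified at z=.089 around nuts B,A (visible?) 
side=get_image("side")[:,:,::-1]
cv2.imwrite("pics/v3.png",np.hstack([cv2.resize(im[:300,100:540],(440,300)),cv2.resize(side[200:345,240:400],(331,300),interpolation=cv2.INTER_CUBIC)]))
E
```

```text
t 27.35 pos [ 0.5915 -0.1146  0.2789] rot [-3.0937 -0.546   0.0006] yaw 20.016854636280872 
F [ 0.6022  0.7314 -3.5793] M [-0.0441  0.0034  0.0411] q6 0.9206270564906296 op 0.17698016639093977 grip 60.401623249053955
```

View pics/v3.png

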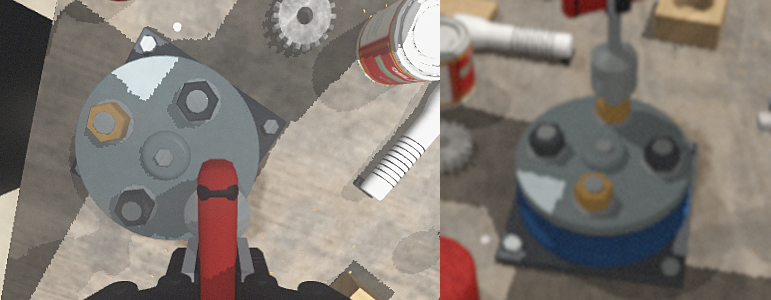

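The wrench is back above nut d. Nut b (brass) is at (108,122) in the left part, with the black nuts at (197,98) and (135,207). I'll refit their angles from this picture to check b.

```bash
cat > chk.py <<'E'
import re,sys
src=open('fit.py').read().replace('gb.pkl',sys.argv[1]+'.pkl').replace('gb.png',sys.argv[1]+'.png'); exec(src.split('if __name__')[0])
j=open('joint.py').read().split('\n',2)[2]; exec(j.split('th=np')[0])
for nm,x,y in (("A",.6581,-.0735),("B",.6166,-.0077),("C",.5508,-.0492),("D",.5923,-.115)):
    if nm not in sys.argv[2]: continue
    b=max((contrast(nutsil(x+dx,y+dy,w)),x+dx,y+dy,w) for dx in np.arange(-.003,.0031,.001) for dy in np.arange(-.003,.0031,.001) for w in np.arange(0,60,1.))
    print(nm,np.array(b))
E
python3 chk.py gb2 ABC
```

```text
A [54.8503  0.6581 -0.0735 25.    ]
B [48.0669  0.6166 -0.0077 30.    ]
C [47.5481  0.5518 -0.0492 26.    ]
```

Call:
play_rows(
  jaw=[0,0,0,0,0,0,0,0,0,0],
  xyz=[
    [0,0,-0.5],
    [0,0,-1],
    [0,0,-1.3],
    [0,0,-1.6],
    [0,0,-1.9],
    [0,0,-2.2],
    [0,0,-2.5],
    [0,0,-2.8],
    [0,0,-3.2],
    [0,0,-3.2],
  ],
  twist=[
    [0,0,1.5],
    [0,0,2.5],
    [0,0,2.5],
    [0,0,2.5],
    [0,0,2.5],
    [0,0,2.5],
    [0,0,2.5],
    [0,0,2.5],
    [0,0,2.5],
    [0,0,2.5],
  ],
)

```text
t: 28.45
ee_pos: [0.5917, -0.1146, 0.2465]
eef_rot: [3.082, 0.607, -0.0]
wrist_force: [0.8, -0.6, -4.7]
opening: 0.177
grip_force: 60.2
```

```bash
python3 st.py
```

```text
t 28.45 pos [ 0.5917 -0.1146  0.2465] rot [ 3.0824  0.6065 -0.    ] yaw 22.264825917891283 
F [ 0.7693 -0.6236 -4.7269] M [-0.2295 -0.3338  0.005 ] q6 0.8814183169749658 op 0.1765888987239947 grip 60.2274352312088
```

Call:
play_rows(
  jaw=[0,0,0,0,0,0,0,0,0,0],
  xyz=[
    [0,0,0],
    [0,0,0],
    [0,0,0],
    [0,0,0],
    [0,0,0],
    [0,0,0],
    [0,0,0],
    [0,0,0],
    [0,0,0],
    [0,0,0],
  ],
  twist=[
    [0,0,-3],
    [0,0,-6],
    [0,0,-9],
    [0,0,-12],
    [0,0,-15],
    [0,0,-18],
    [0,0,-18],
    [0,0,-18],
    [0,0,-18],
    [0,0,-18],
  ],
)

```text
t: 29.45
ee_pos: [0.5917, -0.1146, 0.2469]
eef_rot: [3.139, 0.118, 0.0]
wrist_force: [1.1, -1.5, -5.9]
opening: 0.175
grip_force: 60.2
```

```bash
python3 st.py
```

```text
t 29.45 pos [ 0.5917 -0.1146  0.2469] rot [3.1392 0.1182 0.0002] yaw 4.314134350561441 
F [ 1.1237 -1.4799 -5.8841] M [-0.2953 -0.3928  0.4437] q6 1.1947849037068239 op 0.17517883249790092 grip 60.18208086490631
```

Call:
play_rows(
  jaw=[0,0,0,0,0,0,0,0,0,0],
  xyz=[
    [0,0,0],
    [0,0,0],
    [0,0,0],
    [0,0,0],
    [0,0,0],
    [0,0,0],
    [0,0,0],
    [0,0,0],
    [0,0,0],
    [0,0,0],
  ],
  twist=[
    [0,0,-2.5],
    [0,0,-5],
    [0,0,-7.5],
    [0,0,-10],
    [0,0,-12.5],
    [0,0,-15],
    [0,0,-17.5],
    [0,0,-20],
    [0,0,-20],
    [0,0,-20],
  ],
)

```text
t: 30.45
ee_pos: [0.5916, -0.1146, 0.2469]
eef_rot: [3.112, -0.428, -0.0]
wrist_force: [1.2, -1.6, -6.4]
opening: 0.176
grip_force: 60.2
```

```bash
python3 st.py
```

```text
t 30.45 pos [ 0.5916 -0.1146  0.2469] rot [ 3.1123 -0.4276 -0.0003] yaw -15.646245216603534 
F [ 1.2134 -1.6421 -6.3834] M [-0.2558 -0.2875  0.4715] q6 1.543105155879688 op 0.17581732805126396 grip 60.23001730442047
```

Call:
play_rows(
  jaw=[0,0,0,0,0,0,0,0,0,0],
  xyz=[
    [0,0,0],
    [0,0,0],
    [0,0,0],
    [0,0,0],
    [0,0,0],
    [0,0,0],
    [0,0,1],
    [0,0,2],
    [0,0,3],
    [0,0,4],
  ],
  twist=[
    [0,0,3],
    [0,0,6],
    [0,0,9],
    [0,0,12],
    [0,0,13],
    [0,0,13],
    [0,0,13],
    [0,0,13],
    [0,0,13],
    [0,0,13],
  ],
)

```text
t: 31.45
ee_pos: [0.5916, -0.1144, 0.2884]
eef_rot: [3.141, -0.075, 0.001]
wrist_force: [-1.1, -0.7, -4.1]
opening: 0.176
grip_force: 60.4
```

```bash
python3 st.py
```

```text
t 31.45 pos [ 0.5916 -0.1144  0.2884] rot [ 3.1405 -0.0751  0.0009] yaw -2.7411281835143564 
F [-1.0671 -0.6687 -4.1389] M [ 0.0053 -0.0365 -0.0162] q6 1.3179415098563714 op 0.1759730391398669 grip 60.436495542526245
```

Call:
play_rows(
  jaw=[0,0,0,0,0,0,0,0,0,0],
  xyz=[
    [0.6,2.5,0],
    [1.2,5,0],
    [1.8,7.5,0],
    [2.3,10,0],
    [2.4,10.7,0],
    [2.4,10.7,0],
    [2.4,10.7,0],
    [2.4,10.7,-0.5],
    [2.4,10.7,-1],
    [2.4,10.7,-1],
  ],
  twist=[
    [0,0,7],
    [0,0,14],
    [0,0,21],
    [0,0,28],
    [0,0,31.5],
    [0,0,31.5],
    [0,0,31.5],
    [0,0,31.5],
    [0,0,31.5],
    [0,0,31.5],
  ],
)

```text
t: 32.45
ee_pos: [0.6153, -0.0081, 0.2759]
eef_rot: [-3.043, -0.778, 0.002]
wrist_force: [0.8, -0.5, -4.1]
opening: 0.177
grip_force: 60.4
```

Call:
play_rows(
  jaw=[0,0,0,0,0,0,0,0,0,0],
  xyz=[
    [0,0,-0.5],
    [0,0,-0.9],
    [0,0,-1.2],
    [0,0,-1.5],
    [0,0,-1.8],
    [0,0,-2.1],
    [0,0,-2.4],
    [0,0,-2.7],
    [0,0,-3],
    [0,0,-3],
  ],
  twist=[
    [0,0,0],
    [0,0,0],
    [0,0,0],
    [0,0,0],
    [0,0,0],
    [0,0,0],
    [0,0,0],
    [0,0,0],
    [0,0,0],
    [0,0,0],
  ],
)

```text
t: 33.45
ee_pos: [0.6157, -0.0076, 0.2465]
eef_rot: [3.043, 0.78, -0.0]
wrist_force: [1.3, 0.1, -3.8]
opening: 0.181
grip_force: 60.4
```

```bash
python3 st.py
```

```text
t 33.45 pos [ 0.6157 -0.0076  0.2465] rot [ 3.0431  0.7804 -0.0002] yaw 28.767635048174377 
F [ 1.2924  0.1264 -3.7828] M [-0.0019 -0.1148 -0.0011] q6 0.949259672637715 op 0.1808969405590606 grip 60.35963416099548
```

Call:
play_rows(
  jaw=[0,0,0,0,0,0,0,0,0,0],
  xyz=[
    [0,0,0],
    [0,0,0],
    [0,0,0],
    [0,0,0],
    [0,0,0],
    [0,0,0],
    [0,0,0],
    [0,0,0],
    [0,0,0],
    [0,0,0],
  ],
  twist=[
    [0,0,-3],
    [0,0,-6],
    [0,0,-9],
    [0,0,-12],
    [0,0,-15],
    [0,0,-18],
    [0,0,-18],
    [0,0,-18],
    [0,0,-18],
    [0,0,-18],
  ],
)

```text
t: 34.45
ee_pos: [0.6158, -0.0076, 0.247]
eef_rot: [3.127, 0.296, 0.001]
wrist_force: [1.9, -0.8, -3.2]
opening: 0.172
grip_force: 60.6
```

```bash
python3 st.py
```

```text
t 34.45 pos [ 0.6158 -0.0076  0.247 ] rot [3.1274 0.296  0.0007] yaw 10.814367661310897 
F [ 1.8527 -0.771  -3.2417] M [ 0.0674 -0.3785  0.421 ] q6 1.2626529016979322 op 0.17222152845071848 grip 60.604344606399536
```

Call:
play_rows(
  jaw=[0,0,0,0,0,0,0,0,0,0],
  xyz=[
    [0,0,0],
    [0,0,0],
    [0,0,0],
    [0,0,0],
    [0,0,0],
    [0,0,0],
    [0,0,0],
    [0,0,0],
    [0,0,0],
    [0,0,0],
  ],
  twist=[
    [0,0,-2.5],
    [0,0,-5],
    [0,0,-7.5],
    [0,0,-10],
    [0,0,-12.5],
    [0,0,-15],
    [0,0,-17.5],
    [0,0,-20],
    [0,0,-20],
    [0,0,-20],
  ],
)

```text
t: 35.45
ee_pos: [0.6157, -0.0075, 0.247]
eef_rot: [3.132, -0.25, 0.0]
wrist_force: [1.3, -0.3, -3.0]
opening: 0.177
grip_force: 60.7
```

```bash
python3 st.py
```

```text
t 35.45 pos [ 0.6157 -0.0075  0.247 ] rot [ 3.1316 -0.2504  0.0003] yaw -9.142326284853041 
F [ 1.2833 -0.3183 -3.0481] M [ 0.1613 -0.3125  0.4851] q6 1.610900538417878 op 0.1771260882034598 grip 60.74607968330383
```

Call:
play_rows(
  jaw=[0,0,0,0,0,0,0,0,0,0],
  xyz=[
    [0,0,0],
    [0,0,0],
    [0,0,0],
    [0,0,0],
    [0,0,0],
    [0,0,0],
    [0,0,1],
    [0,0,2],
    [0,0,3],
    [0,0,4],
  ],
  twist=[
    [0,0,3],
    [0,0,6],
    [0,0,9],
    [0,0,12],
    [0,0,13],
    [0,0,13],
    [0,0,13],
    [0,0,13],
    [0,0,13],
    [0,0,13],
  ],
)

```text
t: 36.45
ee_pos: [0.6155, -0.0076, 0.2882]
eef_rot: [3.14, 0.103, 0.0]
wrist_force: [0.4, -0.4, -4.4]
opening: 0.175
grip_force: 60.4
```

```bash
python3 st.py
```

```text
t 36.45 pos [ 0.6155 -0.0076  0.2882] rot [3.1397 0.103  0.0003] yaw 3.7576739779671886 
F [ 0.3564 -0.3723 -4.3835] M [ 0.0575 -0.0311  0.0153] q6 1.385793318733181 op 0.17531326077988119 grip 60.4442024230957
```

Call:
play_rows(
  jaw=[0,0,0,0,0,0,0,0,0,0],
  xyz=[
    [1,-1.6,0],
    [2,-3.2,0],
    [3,-4.8,0],
    [4,-6.3,0],
    [4.2,-6.6,0],
    [4.2,-6.6,0],
    [4.2,-6.6,0],
    [4.2,-6.6,-0.5],
    [4.2,-6.6,-1],
    [4.2,-6.6,-1],
  ],
  twist=[
    [0,0,5],
    [0,0,10],
    [0,0,15],
    [0,0,20],
    [0,0,21.2],
    [0,0,21.2],
    [0,0,21.2],
    [0,0,21.2],
    [0,0,21.2],
    [0,0,21.2],
  ],
)

```text
t: 37.45
ee_pos: [0.6573, -0.0731, 0.276]
eef_rot: [-3.067, -0.679, 0.002]
wrist_force: [-0.1, -0.8, -4.2]
opening: 0.178
grip_force: 60.3
```

Call:
play_rows(
  jaw=[0,0,0,0,0,0,0,0,0,0],
  xyz=[
    [0,0,-0.5],
    [0,0,-0.9],
    [0,0,-1.2],
    [0,0,-1.5],
    [0,0,-1.8],
    [0,0,-2.1],
    [0,0,-2.4],
    [0,0,-2.7],
    [0,0,-3],
    [0,0,-3],
  ],
  twist=[
    [0,0,0],
    [0,0,0],
    [0,0,0],
    [0,0,0],
    [0,0,0],
    [0,0,0],
    [0,0,0],
    [0,0,0],
    [0,0,0],
    [0,0,0],
  ],
)

```text
t: 38.45
ee_pos: [0.6575, -0.0735, 0.2464]
eef_rot: [-3.067, -0.679, 0.001]
wrist_force: [-0.0, -1.0, -3.5]
opening: 0.176
grip_force: 60.4
```

```bash
python3 st.py
```

```text
t 38.45 pos [ 0.6575 -0.0735  0.2464] rot [-3.0671 -0.6791  0.0009] yaw 24.967843904882386 
F [-0.0285 -0.9826 -3.4796] M [ 0.0265 -0.0237 -0.0221] q6 0.9239687579098178 op 0.1755017197399553 grip 60.436402559280396
```

Call:
play_rows(
  jaw=[0,0,0,0,0,0,0,0,0,0],
  xyz=[
    [0,0,0],
    [0,0,0],
    [0,0,0],
    [0,0,0],
    [0,0,0],
    [0,0,0],
    [0,0,0],
    [0,0,0],
    [0,0,0],
    [0,0,0],
  ],
  twist=[
    [0,0,-2],
    [0,0,-4],
    [0,0,-6],
    [0,0,-8],
    [0,0,-10],
    [0,0,-11],
    [0,0,-11],
    [0,0,-11],
    [0,0,-11],
    [0,0,-11],
  ],
)

```text
t: 39.45
ee_pos: [0.6577, -0.0735, 0.247]
eef_rot: [3.118, 0.383, 0.0]
wrist_force: [0.6, 2.1, -2.8]
opening: 0.172
grip_force: 60.6
```

```bash
python3 st.py
```

```text
t 39.45 pos [ 0.6577 -0.0735  0.247 ] rot [3.1182 0.3825 0.0003] yaw 13.98839048247896 
F [ 0.5678  2.1327 -2.7773] M [ 0.3814 -0.0839  0.2466] q6 1.1155854849367437 op 0.17223405414249446 grip 60.64440965652466
```

Call:
play_rows(
  jaw=[0,0,0,0,0,0,0,0,0,0],
  xyz=[
    [0,0,0],
    [0,0,0],
    [0,0,0],
    [0,0,0],
    [0,0,0],
    [0,0,0],
    [0,0,0],
    [0,0,0],
    [0,0,0],
    [0,0,0],
  ],
  twist=[
    [0,0,-3],
    [0,0,-6],
    [0,0,-9],
    [0,0,-12],
    [0,0,-15],
    [0,0,-18],
    [0,0,-21],
    [0,0,-24],
    [0,0,-27],
    [0,0,-27],
  ],
)

```text
t: 40.45
ee_pos: [0.6576, -0.0735, 0.247]
eef_rot: [3.121, -0.357, -0.0]
wrist_force: [-0.0, 1.6, -2.7]
opening: 0.176
grip_force: 60.8
```

```bash
python3 st.py
```

```text
t 40.45 pos [ 0.6576 -0.0735  0.247 ] rot [ 3.1212 -0.3568 -0.0001] yaw -13.044251085480246 
F [-0.0368  1.6225 -2.7171] M [0.4957 0.0335 0.5263] q6 1.5875122402554775 op 0.17649263179323146 grip 60.81431865692139
```

Call:
play_rows(
  jaw=[0,0,0,0,0,0,0,0,0,0],
  xyz=[
    [0,0,0],
    [0,0,0],
    [0,0,0],
    [0,0,0],
    [0,0,0],
    [0,0,0],
    [0,0,1],
    [0,0,2],
    [0,0,3],
    [0,0,4],
  ],
  twist=[
    [0,0,3],
    [0,0,6],
    [0,0,9],
    [0,0,12],
    [0,0,13],
    [0,0,13],
    [0,0,13],
    [0,0,13],
    [0,0,13],
    [0,0,13],
  ],
)

```text
t: 41.45
ee_pos: [0.6576, -0.0737, 0.2883]
eef_rot: [3.141, -0.001, 0.001]
wrist_force: [0.4, 0.2, -4.4]
opening: 0.177
grip_force: 60.4
```

```bash
python3 st.py
```

```text
t 41.45 pos [ 0.6576 -0.0737  0.2883] rot [ 3.1412 -0.0012  0.001 ] yaw -0.0441580590213623 
F [ 0.4096  0.2236 -4.3544] M [ 0.022  -0.0317 -0.0477] q6 1.3604541711208478 op 0.17676059509252914 grip 60.443183183670044
```

Call:
play_rows(
  jaw=[0,0,0,0,0,0,0,0,0,0],
  xyz=[
    [-2.2,0.5,0],
    [-4.4,1,0],
    [-6.6,1.5,0],
    [-8.8,2,0],
    [-10.5,2.4,0],
    [-10.7,2.4,0],
    [-10.7,2.4,0],
    [-10.7,2.4,0],
    [-10.7,2.4,-0.5],
    [-10.7,2.4,-1],
  ],
  twist=[
    [0,0,5],
    [0,0,10],
    [0,0,15],
    [0,0,20],
    [0,0,25.5],
    [0,0,25.5],
    [0,0,25.5],
    [0,0,25.5],
    [0,0,25.5],
    [0,0,25.5],
  ],
)

```text
t: 42.45
ee_pos: [0.551, -0.0497, 0.2764]
eef_rot: [3.065, 0.691, -0.0]
wrist_force: [-0.2, 0.0, -4.9]
opening: 0.177
grip_force: 60.6
```

Call:
play_rows(
  jaw=[0,0,0,0,0,0,0,0,0,0],
  xyz=[
    [0,0,-0.5],
    [0,0,-0.9],
    [0,0,-1.2],
    [0,0,-1.5],
    [0,0,-1.8],
    [0,0,-2.1],
    [0,0,-2.4],
    [0,0,-2.7],
    [0,0,-3],
    [0,0,-3],
  ],
  twist=[
    [0,0,0],
    [0,0,0],
    [0,0,0],
    [0,0,0],
    [0,0,0],
    [0,0,0],
    [0,0,0],
    [0,0,0],
    [0,0,0],
    [0,0,0],
  ],
)

```text
t: 43.45
ee_pos: [0.5505, -0.0496, 0.2465]
eef_rot: [-3.064, -0.692, 0.001]
wrist_force: [-0.4, -0.0, -3.6]
opening: 0.177
grip_force: 60.4
```

```bash
python3 st.py
```

```text
t 43.45 pos [ 0.5505 -0.0496  0.2465] rot [-3.0642 -0.6923  0.0009] yaw 25.46218244337682 
F [-0.4175 -0.0257 -3.6359] M [0.0084 0.0412 0.0553] q6 0.9171891156286821 op 0.1774901201345265 grip 60.43769359588623
```

Call:
play_rows(
  jaw=[0,0,0,0,0,0,0,0,0,0],
  xyz=[
    [0,0,0],
    [0,0,0],
    [0,0,0],
    [0,0,0],
    [0,0,0],
    [0,0,0],
    [0,0,0],
    [0,0,0],
    [0,0,0],
    [0,0,0],
  ],
  twist=[
    [0,0,-2],
    [0,0,-4],
    [0,0,-6],
    [0,0,-8],
    [0,0,-10],
    [0,0,-12],
    [0,0,-12],
    [0,0,-12],
    [0,0,-12],
    [0,0,-12],
  ],
)

```text
t: 44.45
ee_pos: [0.5506, -0.0494, 0.2469]
eef_rot: [-3.12, -0.369, 0.0]
wrist_force: [-0.3, 2.5, -3.7]
opening: 0.175
grip_force: 60.6
```

```bash
python3 st.py
```

```text
t 44.45 pos [ 0.5506 -0.0494  0.2469] rot [-3.1197 -0.3693  0.0002] yaw 13.500307738495225 
F [-0.3466  2.4846 -3.6538] M [0.5459 0.2098 0.3672] q6 1.126069736719171 op 0.17549868535677027 grip 60.59500873088837
```

Call:
play_rows(
  jaw=[0,0,0,0,0,0,0,0,0,0],
  xyz=[
    [0,0,0],
    [0,0,0],
    [0,0,0],
    [0,0,0],
    [0,0,0],
    [0,0,0],
    [0,0,0],
    [0,0,0],
    [0,0,0],
    [0,0,0],
  ],
  twist=[
    [0,0,-3],
    [0,0,-6],
    [0,0,-9],
    [0,0,-12],
    [0,0,-15],
    [0,0,-18],
    [0,0,-21],
    [0,0,-24],
    [0,0,-26],
    [0,0,-26],
  ],
)

```text
t: 45.45
ee_pos: [0.5506, -0.0495, 0.2469]
eef_rot: [3.123, -0.343, -0.0]
wrist_force: [-1.5, 3.3, -4.1]
opening: 0.179
grip_force: 60.8
```

```bash
python3 st.py
```

```text
t 45.45 pos [ 0.5506 -0.0495  0.2469] rot [ 3.1228 -0.3427 -0.0004] yaw -12.52557430366217 
F [-1.5045  3.3079 -4.0724] M [0.5926 0.2614 0.5462] q6 1.5803468103328708 op 0.17930417220619213 grip 60.780014991760254
```

Call:
play_rows(
  jaw=[0,0,0,0,0,0,0,0,0,0],
  xyz=[
    [0,0,0],
    [0,0,0],
    [0,0,0],
    [0,0,0],
    [0,0,0],
    [0,0,0],
    [0,0,1],
    [0,0,2],
    [0,0,3],
    [0,0,4],
  ],
  twist=[
    [0,0,3],
    [0,0,6],
    [0,0,9],
    [0,0,12],
    [0,0,13],
    [0,0,13],
    [0,0,13],
    [0,0,13],
    [0,0,13],
    [0,0,13],
  ],
)

```text
t: 46.45
ee_pos: [0.5507, -0.0497, 0.2883]
eef_rot: [3.141, 0.013, 0.002]
wrist_force: [0.6, 0.2, -3.5]
opening: 0.176
grip_force: 60.5
```

```bash
python3 st.py; cat > snap.py <<'E'
from h import *
import pickle,sys
s=read_state();ci=camera_info("wrist");im=get_image("wrist")[:,:,::-1]
cv2.imwrite(f"pics/{sys.argv[1]}.png",im);pickle.dump((s,ci),open(sys.argv[1]+".pkl","wb"))
E
python3 snap.py gb3; python3 chk.py gb3 ABD
```

```text
t 46.45 pos [ 0.5507 -0.0497  0.2883] rot [3.141  0.0126 0.0016] yaw 0.45871224260309573 
F [ 0.5905  0.198  -3.4814] M [0.0332 0.0066 0.0011] q6 1.353631944967925 op 0.175960068478217 grip 60.45920133590698
A [59.9806  0.6581 -0.0725  7.    ]
B [57.1063  0.6166 -0.0077 13.    ]
D [55.1189  0.5923 -0.115   4.    ]
```

Call:
play_rows(
  jaw=[0,0,0,0,0,0,0,0,0,0],
  xyz=[
    [-0.4,-2,0.5],
    [-1,-5,0.5],
    [-2,-8,0.5],
    [-2.8,-11,0.5],
    [-3.6,-14.4,0.5],
    [-3.6,-14.4,0.5],
    [-3.6,-14.4,0.5],
    [-3.6,-14.4,0.5],
    [-3.6,-14.4,0.5],
    [-3.6,-14.4,0.5],
  ],
  twist=[
    [0,0,-2],
    [0,0,-4],
    [0,0,-6],
    [0,0,-8],
    [0,0,-10],
    [0,0,-12],
    [0,0,-15],
    [0,0,-15],
    [0,0,-15],
    [0,0,-15],
  ],
)

```text
t: 47.5
ee_pos: [0.5147, -0.1934, 0.2921]
eef_rot: [3.116, -0.395, 0.0]
wrist_force: [-0.1, -0.1, -3.8]
opening: 0.178
grip_force: 60.6
```

```bash
python3 st.py; python3 snap.py gb4; python3 chk.py gb4 ABCD; python3 - <<'E'
from h import *
w=cv2.imread("pics/gb4.png"); side=get_image("side")[:,:,::-1]; sc=get_image("scene")[:,:,::-1]
cv2.imwrite("pics/v4.png",np.hstack([cv2.resize(w,(480,300)),cv2.resize(side[90:270,280:460],(300,300),interpolation=cv2.INTER_CUBIC)]))
E
```

```text
t 47.5 pos [ 0.5147 -0.1934  0.2921] rot [ 3.1165 -0.395   0.0002] yaw -14.446987545864134 
F [-0.0965 -0.0779 -3.7674] M [ 0.0169 -0.0236  0.0302] q6 1.3435441452458792 op 0.17840607678427609 grip 60.63389539718628
A [59.9034  0.6581 -0.0745  8.    ]
B [42.5379  0.6166 -0.0087 10.    ]
C [52.8488  0.5508 -0.0502  8.    ]
D [45.3266  0.5923 -0.115   4.    ]
```

View pics/v4.png

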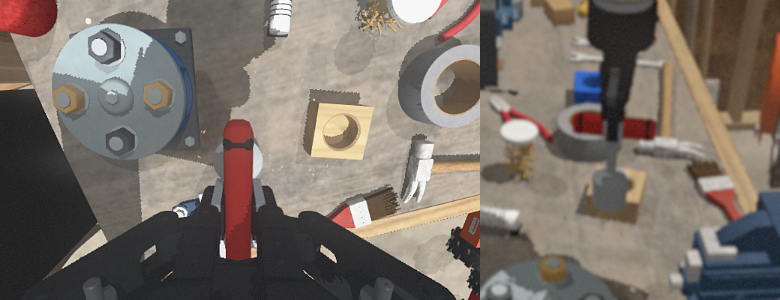

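All four nuts are in the window: the free angles show about 18° more than after the first pass on a, b and c, so each is about 25–30° past its bite. In the right part of the picture the wrench hangs upright and the stand hole is free. I'll stand it back now.

Call:
play_rows(
  jaw=[0,0,0,0,0,0,0,0,0,0],
  xyz=[
    [-1,-4,0],
    [-2,-8,0],
    [-3,-12,0],
    [-3.6,-14.4,0],
    [-3.6,-14.4,0],
    [-3.6,-14.4,-2],
    [-3.6,-14.4,-4],
    [-3.6,-14.4,-6],
    [-3.6,-14.4,-7],
    [-3.6,-14.4,-7],
  ],
  twist=[
    [0,0,0],
    [0,0,0],
    [0,0,0],
    [0,0,0],
    [0,0,0],
    [0,0,0],
    [0,0,0],
    [0,0,0],
    [0,0,0],
    [0,0,0],
  ],
)

```text
t: 48.65
ee_pos: [0.4786, -0.3369, 0.2209]
eef_rot: [-3.115, 0.396, 0.003]
wrist_force: [0.8, 0.1, -4.2]
opening: 0.169
grip_force: 60.7
```

Call:
play_rows(
  jaw=[0,0,0,0,0,0,0,0,0,0],
  xyz=[
    [0,0,-0.4],
    [0,0,-0.8],
    [0,0,-1.1],
    [0,0,-1.4],
    [0,0,-1.7],
    [0,0,-2],
    [0,0,-2.3],
    [0,0,-2.5],
    [0,0,-2.5],
    [0,0,-2.5],
  ],
  twist=[
    [0,0,0],
    [0,0,0],
    [0,0,0],
    [0,0,0],
    [0,0,0],
    [0,0,0],
    [0,0,0],
    [0,0,0],
    [0,0,0],
    [0,0,0],
  ],
)

```text
t: 49.65
ee_pos: [0.4787, -0.3376, 0.1969]
eef_rot: [3.116, -0.397, -0.0]
wrist_force: [-0.1, 0.0, -3.6]
opening: 0.175
grip_force: 60.9
```

```bash
python3 st.py
```

```text
t 49.65 pos [ 0.4787 -0.3376  0.1969] rot [ 3.1163 -0.3973 -0.0001] yaw -14.532149136791737 
F [-0.0808  0.0452 -3.6359] M [-0.0188 -0.0179 -0.0047] q6 1.097532089220346 op 0.1750916501944804 grip 60.874282121658325
```

Call:
play_rows(
  jaw=[0,0,0,0,0,0,0,0,0,0],
  xyz=[
    [0,0,-0.3],
    [0,0,-0.6],
    [0,0,-0.9],
    [0,0,-1.2],
    [0,0,-1.4],
    [0,0,-1.5],
    [0,0,-1.6],
    [0,0,-1.6],
    [0,0,-1.6],
    [0,0,-1.6],
  ],
  twist=[
    [0,0,0],
    [0,0,0],
    [0,0,0],
    [0,0,0],
    [0,0,0],
    [0,0,0],
    [0,0,0],
    [0,0,0],
    [0,0,0],
    [0,0,0],
  ],
)

```text
t: 50.65
ee_pos: [0.4787, -0.3376, 0.181]
eef_rot: [3.116, -0.397, 0.0]
wrist_force: [-0.0, 0.1, -4.3]
opening: 0.179
grip_force: 60.9
```

```bash
python3 st.py
```

```text
t 50.65 pos [ 0.4787 -0.3376  0.181 ] rot [ 3.1162 -0.3973  0.0002] yaw -14.531258894590461 
F [-0.0164  0.1089 -4.2794] M [-0.0348  0.0281  0.0072] q6 1.0975372418896543 op 0.17888444485873703 grip 60.87467551231384
```

Call:
play_rows(
  jaw=[0,0,0,0.2,0.25,0.3,0.5,0.8,1,1],
  xyz=[
    [0,0,-0.1],
    [0,0,-0.15],
    [0,0,-0.15],
    [0,0,-0.15],
    [0,0,-0.15],
    [0,0,-0.15],
    [0,0,-0.15],
    [0,0,-0.15],
    [0,0,-0.15],
    [0,0,-0.15],
  ],
  twist=[
    [0,0,0],
    [0,0,0],
    [0,0,0],
    [0,0,0],
    [0,0,0],
    [0,0,0],
    [0,0,0],
    [0,0,0],
    [0,0,0],
    [0,0,0],
  ],
)

```text
t: 51.65
ee_pos: [0.4786, -0.3376, 0.1794]
eef_rot: [3.116, -0.397, -0.0]
wrist_force: [0.1, 0.1, -0.3]
opening: 0.951
grip_force: 0.0
```

Call:
play_rows(
  jaw=[1,1,1,1,1,1,1,1,1,1],
  xyz=[
    [0,0,0],
    [0,0,0],
    [0,0,2],
    [0,0,4],
    [0,0,7],
    [0,0,10],
    [-1,1,12],
    [-3,3,12],
    [-4.8,2,12.2],
    [-4.8,2,12.2],
  ],
  twist=[
    [0,0,0],
    [0,0,0],
    [0,0,0],
    [0,0,0],
    [0,0,0],
    [0,0,0],
    [0,0,0],
    [0,0,0],
    [0,0,0],
    [0,0,0],
  ],
)

```text
t: 52.65
ee_pos: [0.4294, -0.3177, 0.3021]
eef_rot: [3.116, -0.398, 0.001]
wrist_force: [0.5, -0.8, 0.2]
opening: 0.999
grip_force: 0.0
```

```bash
python3 st.py; python3 snap.py fin; python3 - <<'E'
from h import *
w=cv2.imread("pics/fin.png"); side=get_image("side")[:,:,::-1]
cv2.imwrite("pics/v5.png",np.hstack([cv2.resize(w,(480,300)),cv2.resize(side[140:340,240:440],(300,300),interpolation=cv2.INTER_CUBIC)]))
import pickle
s,ci=pickle.load(open("fin.pkl","rb"))
hsv=cv2.cvtColor(w,cv2.COLOR_BGR2HSV); m=((hsv[...,0]<8)|(hsv[...,0]>172))&(hsv[...,1]>150)&(hsv[...,2]>60)
m[:40]=0; m[:, :300]=0; m[:,350:]=0; m[200:]=0
ys,xs=np.nonzero(m); P=unproj(ci,np.c_[xs,ys],.136)[:,:2]
print(len(xs),cv2.minAreaRect((P*1000).astype(np.float32)))
E
```

```text
t 52.65 pos [ 0.4294 -0.3177  0.3021] rot [ 3.1156 -0.3983  0.0005] yaw -14.570786223687033 
F [ 0.4678 -0.8342  0.1593] M [ 0.0432 -0.0371 -0.0218] q6 1.0647749192445501 op 0.9994816221112843 grip 0.0
1706 ((479.4894714355469, -337.6727294921875), (14.271949768066406, 96.57762145996094), 75.34563446044922)
```

View pics/v5.png

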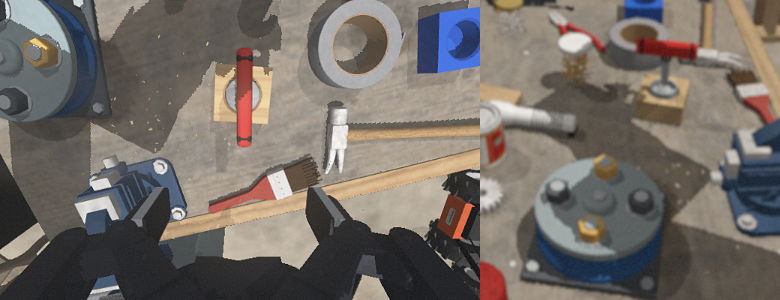

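The wrench stands upright in its stand at the place it came from: its handle fits at (479.5, −337.7) mm, against (479.5, −337.3) mm at the start. The gripper is clear of everything.

```bash
python3 -c "
from bench import *
print(sign_off())"
```

```text
the job is handed in; nothing more can be done
None
```

The job is handed in at about 53 s of the 72 s (the hand-in gave no verdict): all four nuts are an estimated 25–30° past their bite (allowed 19–46°), done in the order d, b, a, c, and the wrench is back upright in its stand.

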